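Clamp a printing block on the sloping work rest

TASK

Take the long light-wood printing block from the table and lay it brass side up, lengthwise, flat on the cork of the sloping work rest, tucked into the corner between the bottom ledge and the side fence. Let go of it, then push the red handle of the toggle clamp back over its dead centre until it locks and the clamp foot holds the block. Leave the other things on the table where they are.

Things in the scene. Friction and masses are not known exactly. Their poses are not given: they have to be found in the camera images.
- work_rest: Plywood wedge fixed to the table, 225 mm long, 140 mm wide, its board rising at 30 degrees away from the robot and to its left (about 30 degrees left of straight ahead, +-9). Placed and turned differently each time. Origin under its centre, x towards its high end. The toggle clamp is screwed to the board's upper half, on its centre line.
- nest (a point): Place for the block: on the cork, under the block's middle when it touches ledge and fence. x up the slope, y to the left of that, z square out of the slope. Dark-wood ledge: face at x -45.5 mm, y -48 to 36. Dark-wood fence: face at y +23, only x 5 to 47 (lower down the block's flanks are free). Both 10 mm high.
- block_center (a point): Centre, half-way up, of the loose light-wood printing block: 45 wide (its x), 90 long (its y), 20.8 mm thick (its z, brass side up; the brass stands 4 mm higher in the middle, looks only), about 0.13 kg. Starts flat on the table, long side roughly along the robot's x. Either end may point up the slope.
- clamp_arm (a joint): Clamp arm, rad: 0 raised (as found), about 1.21 locked on the block. A linkage joins it to the handle. Raised, arm and foot stand over the slope at nest x 42 to 90 mm, up to z 110 mm; the foot is nearest, at x 42 to 47, z 84 to 100. A gripper square to the slope clears them if it holds the block 10 to 20 mm below its middle. Clamp base: x 77 to 139.
- clamp_handle (a joint): Handle against arm, rad: 0 open (as found, handle standing about square out of the slope), 2.75 dead centre, 2.86 locked on its stop. Pushing it back, up the slope, lowers the arm. About 0.5 N at the grip until the foot meets the block near 2.4, then a few newtons to dead centre, where it snaps home and stays. Let go short of that, it does not hold.
- handle_grip (a point): Middle of the handle's red round grip, 18 mm thick, 75 long; free end 31 mm beyond. x along the handle to its free end, y across, -z the way to push. In nest mm (y 0) it goes x 95, z 134 (open); 142, 138; 180, 127; 201, 106; 211, 77 (dead centre); 213, 60 (locked). The raised arm in front of it ends 24 mm nearer the board than this point.
- clamp_pad: Red foot under the tip of the clamp arm, 17 mm across; gives along its spindle, 8 N per mm, up to 6 mm. Locked, it presses the block's bare wood with about 12 N, 32 mm up the slope from the nest's origin. Origin at the centre of its lower face.
- dark_block: Bystander: small dark-brown printing block, 50 x 55 x 29 mm; loose. Not the block to clamp.
- bone_folder: Bystander: flat ivory-coloured bone folder, 145 x 23 x 4 mm; loose.
- wood_roller: Bystander: seam roller with plain wooden handle, 178 x 59 x 33 mm; loose.
- ink_bottle: Bystander: brown stoneware ink bottle with a cork, 49 mm across, 80 mm tall; loose.
- paste_pot: Bystander: pale enamel pot, 75 mm across, 75 mm tall; loose.
- scraper: Bystander: scraper with a dark wooden handle and a flat steel blade, 166 x 56 x 25 mm; loose.

How it is judged:
By the outcome, as a careful person would: the job done as asked, in the order asked, and still so for the second after the job is handed in, with the robot touching nothing.
It also fails if it takes over 54 s, if anything falls off the work surface, if the arm or the gripper's body presses on something with over 40 N, if the wrist force passes 120 N, or if a joint passes its speed limit or range.

ROBOT

A 6-joint arm with a two-finger parallel gripper is mounted at the origin on a cart in front of the work surface, level with it; the furniture and walls round the work are solid. World frame = base frame: x ahead of the robot, y to its left, z up, the work surface at z = 0. Lengths are in mm, angles in rad, forces in N, time in s.
With the tool pointing down it reaches from about 350 to 875 mm from the base axis. Payload 4.2 kg.
Tool frame: the origin (TCP) lies at the very end of the fingers, on their centre line; the grasp point (between the pads) lies 19 mm behind it; z points along the fingers, y is the direction in which the jaws open and shut (so a half turn about z gives the same grasp; the last joint's range is limited). The gripper opens to 85 mm and grips with 20 to 120 N. Pads are 22 mm wide; open, the fingers measure 114 mm over their backs; the gripper's body (76 mm by 85 mm) begins 54 mm behind the grasp point. The pads swing forward as they close: fully open they stand 13 mm farther back than shut.
Start: joints at [1.391, 0.385, 0.008, 0, -1.194, -0.259], TCP at [265.5, 565.782, 231.312] pointing down, gripper open.
Joint ranges: [-3.14, 3.14], [-1.21, 2.06], [-1.07, 1.41], [-3.16, 2.05], [-2.99, -0.16], [-3.1, 3.1]. Speed limits (rad/s): [2.79, 2.79, 3.14, 3.14, 3.14, 3.14].

INTERFACE

Orientations are given as a unit quaternion [x, y, z, w].
In Python, from bench import read_state, get_image, camera_params, job_done gives the robot as it stands.
- The arm moves only by the tool send_rows, never from a script. Its arguments are lists of equal length, an entry for each row: "translation": the shift along the tool's x, y, z in m, a list of three; "yaw": the turn about the tool's z in degrees; "fingers": the closure in counts, from 0 (fully open) to 255 (shut). A call has 1 to 12 rows; each row is the pose to reach, as a shift and turn from the pose measured when the call began, along the tool's axes at that moment; what a row does not reach only later rows make up. A row lasts 1/10 s, in which the tool goes at most 50 mm and 8.59 degrees, less where a joint would pass 70% of its speed; a pose out of reach is approached as far as the arm can. A call with a gripper value outside its range is refused whole. The fingers move at their own pace and stop on an object; the grip force is fixed at half the most. Time passes only in rows, so rows that repeat a pose let the fingers close. It gives the time, the measured TCP pose, the force and the opening at its end, in the units of the state.
- read_state(): the state, without advancing time (a new reading comes with each control period).
- get_image(name): name is "scene" or "top" or "wrist"; returns the picture (384x512x3 uint8, blue, green, red); there is no depth.
- camera_params(name): a dict with "mtx" (3x3 intrinsics, pixels), "rvec" (rotation vector, rad) and "tvec" (3), from world to camera coordinates, as OpenCV has them; the wrist camera has in their place "tool_from_camera" (4x4, takes a point from camera to tool coordinates, whose origin is the TCP and whose axes are the flange's). Camera axes: x right, y down, z forward; pixel columns grow to the right and rows downward; lengths in mm; the calibration is good to about 2 mm. A picture is of the moment at which its call begins: read the wrist's pose just before it. camera_params takes no time and is no camera call.
- job_done(): hands the job in, once; it reports no verdict.
The state is a dict: "clock": time; "joints": joint angles; "joint_vel": joint speeds; "joint_efforts": joint torques, N m; "position": TCP position; "ee_rot": TCP orientation; "contact_force": force on the tool from outside, world axes, zero at the start; "wrist_torque": the same for the moment, N m; "gripper_width": finger opening in mm.
Only numpy, scipy, OpenCV 4.12 (cv2) and the standard library are available. Lean on these libraries where they do the work, as an engineer would, in place of code of your own. Each camera call takes 0.05 s, during which the arm holds its last target.

## Working session

There is one attempt and no reset: what is moved stays moved. The work goes in short steps, Python scripts to look and compute and a tool call to move; the robot and the scene stay as the last step left them, time stands still between calls to the robot, and variables do not carry over. Pictures are saved under pics/ and viewed, and the job is handed in when it is done.

Besides the shell and the picture viewer there is one more tool, called in YAML: its name, and indented under it one key for each argument. send_rows: Moves the arm, as the interface text tells. Its arguments: {"type":"object","properties":{"translation":{"type":"array","items":{"type":"array","items":{"type":"number"}}},"yaw":{"type":"array","items":{"type":"number"}},"fingers":{"type":"array","items":{"type":"number"}}},"required":["translation","yaw","fingers"]}

```bash
ls; mkdir -p pics
python3 - <<'E'
from bench import *
import cv2
s=read_state();print(s)
for n in("scene","top","wrist"):
    cv2.imwrite(f"pics/{n}0.png",get_image(n));print(n,camera_params(n))
E
```

```text
pics
{'clock': 0.0, 'joints': array([ 1.39057767e+00,  3.85576658e-01,  6.62483658e-03, -5.01598370e-04,
       -1.19401245e+00, -2.58615167e-01]), 'joint_vel': array([-0.00023888, -0.00010351,  0.00120137,  0.00081344, -0.00069952,
       -0.00202379]), 'joint_efforts': array([-3.52696516e-04, -3.92289984e+01,  1.88401884e+01,  4.18633282e+00,
       -4.67157253e-03, -1.46825101e-05]), 'position': array([265.27724375, 565.25982572, 230.20868549]), 'ee_rot': array([ 9.76003786e-01, -2.17750728e-01, -1.90448068e-04,  1.09227659e-03]), 'contact_force': array([0.29667172, 0.82523117, 0.10519835]), 'wrist_torque': array([ 0.02294492, -0.00817462,  0.05467963]), 'gripper_width': 85.39672227290318}
scene {'mtx': array([[407.31290396,   0.        , 259.56859272],
       [  0.        , 407.31290396, 192.08609469],
       [  0.        ,   0.        ,   1.        ]]), 'rvec': array([ 1.00732447, -2.5250271 ,  0.93201435]), 'tvec': array([ 271.61474271,  485.07881813, 1033.87434421])}
top {'mtx': array([[369.67675145,   0.        , 246.34823517],
       [  0.        , 369.67675145, 190.88275037],
       [  0.        ,   0.        ,   1.        ]]), 'rvec': array([ 2.17663834, -2.13007445,  0.17942114]), 'tvec': array([-228.54631088,  589.16646018, 1085.56208458])}
wrist {'mtx': array([[297.20478501,   0.        , 253.26007797],
       [  0.        , 297.20478501, 191.79500056],
       [  0.        ,   0.        ,   1.        ]]), 'tool_from_camera': array([[ 8.02158388e-04, -9.56778577e-01, -2.90816286e-01,
         7.43160689e+01],
       [ 9.99999678e-01,  7.64788237e-04,  2.42163634e-04,
         8.48235263e-01],
       [-9.28410283e-06, -2.90816386e-01,  9.56778882e-01,
        -1.41154308e+02],
       [ 0.00000000e+00,  0.00000000e+00,  0.00000000e+00,
         1.00000000e+00]])}
```

View pics/scene0.png

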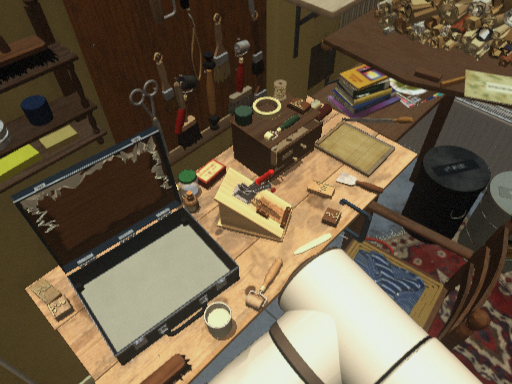

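View pics/top0.png

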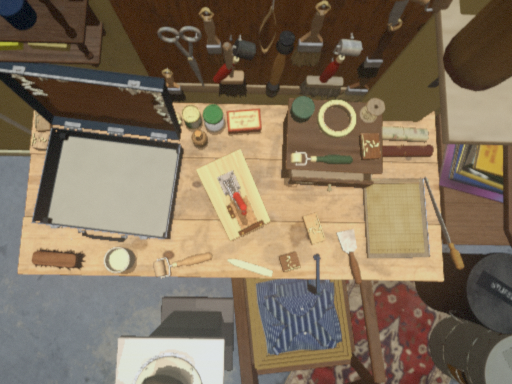

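View pics/wrist0.png

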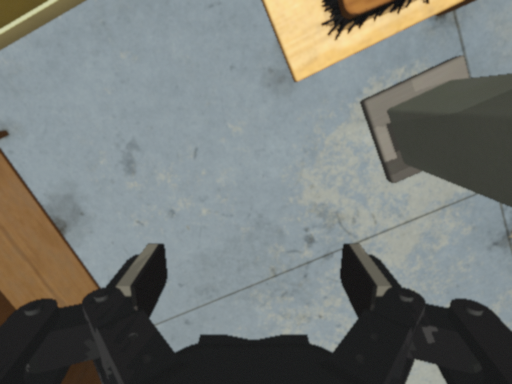

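```bash
cat > h.py <<'E'
from bench import *
import cv2, numpy as np
from scipy.spatial.transform import Rotation as R
def cam(n,st=None):
    p=camera_params(n)
    if n=="wrist":
        T=np.eye(4);T[:3,:3]=R.from_quat(st["ee_rot"]).as_matrix();T[:3,3]=st["position"]
        W=T@p["tool_from_camera"]; Rm=W[:3,:3].T; return p["mtx"],Rm,-Rm@W[:3,3]
    return p["mtx"],cv2.Rodrigues(p["rvec"])[0],p["tvec"]
def proj(c,X):
    K,Rm,t=c; q=(np.atleast_2d(X)@Rm.T+t)@K.T; return q[:,:2]/q[:,2:]
def ray(c,uv):
    K,Rm,t=c; uv=np.atleast_2d(uv); d=np.c_[uv,np.ones(len(uv))]@np.linalg.inv(K).T@Rm; return -Rm.T@t, d/np.linalg.norm(d,axis=1)[:,None]
def onplane(c,uv,p0,n=(0,0,1)):
    o,d=ray(c,uv); n=np.array(n,float); p0=np.array(p0,float)
    return o+d*(((p0-o)@n)/(d@n))[:,None]
def onz(c,uv,z): return onplane(c,uv,[0,0,z])
def tri(c1,u1,c2,u2):
    P=[np.c_[c[0]@c[1],c[0]@c[2]] for c in(c1,c2)]
    X=cv2.triangulatePoints(P[0],P[1],np.atleast_2d(u1).T.astype(float),np.atleast_2d(u2).T.astype(float)); return (X[:3]/X[3]).T
E
python3 - <<'E'
from h import *
c=cam("top")
print(proj(c,[[0,0,0],[500,0,0],[500,300,0],[500,-300,0],[265,565,0]]))
print(onz(c,[[20,275],[440,275],[313,229],[289,261],[235,195]],0).round())
im=cv2.imread("pics/top0.png")
a=im[140:290,180:340]; cv2.imwrite("pics/topc.png",cv2.resize(a,None,fx=5,fy=4*1.0,interpolation=cv2.INTER_CUBIC)) if 0 else cv2.imwrite("pics/topc.png",cv2.resize(a,None,fx=4,fy=4,interpolation=cv2.INTER_CUBIC))
im=cv2.imread("pics/scene0.png")
a=im[150:270,180:380]; cv2.imwrite("pics/scenec.png",cv2.resize(a,None,fx=4,fy=4,interpolation=cv2.INTER_CUBIC))
E
```

```text
[[168.51919254 391.51719233]
 [176.66417288 221.08779911]
 [ 80.28219029 219.02299009]
 [272.18973128 223.1342608 ]
 [-14.95485299 295.06383517]]
[[ 326.  467.    0.]
 [ 350. -825.    0.]
 [ 484. -429.    0.]
 [ 384. -353.    0.]
 [ 587. -181.    0.]]
```

View pics/topc.png

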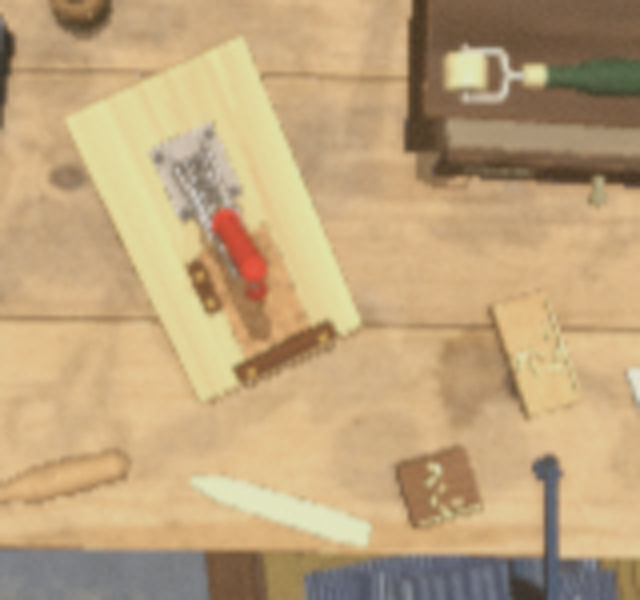

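View pics/scenec.png

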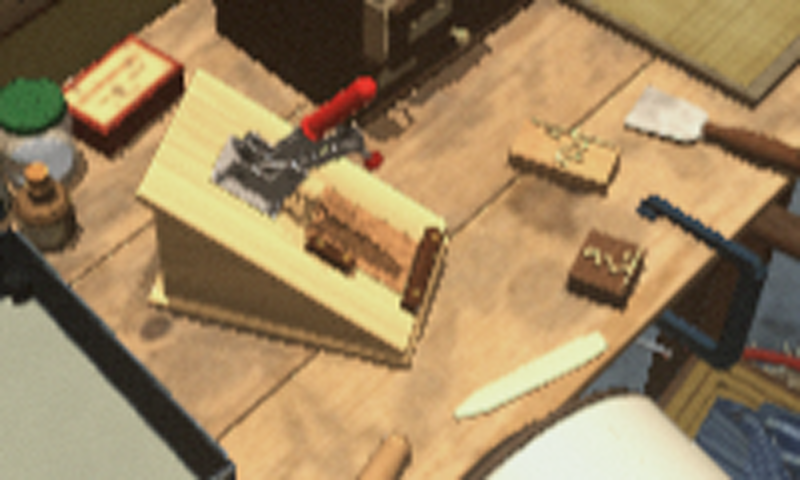

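Run:
```python
from h import *
t=cam("top");s=cam("scene")
tp=np.array([[358,327],[207,402],[67,120],[242,38],[335,330],[237,368]])/4+[180,140]
sp=np.array([[443,228],[408,352],[140,195],[197,70],[433,228],[405,295]])/4+[180,150]
X=tri(t,tp,s,sp);print(X.round(1))
for i,c in((t,tp),(s,sp)): print((proj(i,X)-c).round(2).tolist())
e=X[:4]
print(np.linalg.norm(e-np.roll(e,-1,0),axis=1))
n=np.linalg.svd(e-e.mean(0))[2][2];n*=np.sign(n[2]);print("normal",n,np.degrees(np.arccos(n[2])),"heading",np.degrees(np.arctan2(-n[1],-n[0])))
for a,b in((1,2),(0,3)): d=e[b]-e[a];print(np.degrees(np.arctan2(d[1],d[0])),d/np.linalg.norm(d))
# grasp block corners top, height 20.8
bt=np.array([[491,303],[545,288],[580,401],[527,418]])/4+[180,140]
P=onz(t,bt,20);print(P.round(1),P.mean(0)); 
for k in range(4): d=P[(k+1)%4]-P[k];print(np.linalg.norm(d),np.degrees(np.arctan2(d[1],d[0])))
```

```text
[[ 503.8 -289.1   20.2]
 [ 442.9 -174.5   18.2]
 [ 634.6  -74.2  144.7]
 [ 697.  -195.   147. ]
 [ 499.7 -270.    41.2]
 [ 468.  -197.1   49.2]]
[[-0.23, -0.31], [0.01, 0.01], [0.18, 0.25], [-0.03, -0.04], [-0.21, -0.3], [0.08, 0.1]]
[[0.29, 0.02], [-0.01, -0.0], [-0.22, -0.05], [0.03, 0.01], [0.27, 0.02], [-0.1, -0.01]]
[129.76359294 250.58037517 135.96901635 249.50810347]
normal [-0.45516805 -0.22227757  0.86221501] 30.433798318565014 heading 26.028189177195934
27.626814701913 [0.76478545 0.40027603 0.5048587 ]
25.97291225912639 [0.77431247 0.37720438 0.50809158]
[[ 523.7 -393.2   20. ]
 [ 536.3 -435.4   20. ]
 [ 449.6 -461.8   20. ]
 [ 435.8 -420.7   20. ]] [ 486.34116804 -427.76971683   20.        ]
44.078648894039354 -73.36243127952608
90.69049425414681 -163.07035267568082
43.335224939180186 108.57005496544879
92.15887357768963 17.402529623461234
```

send_rows:
  translation:
    - [0.488,0.251,-0.27]
    - [0.488,0.251,-0.27]
    - [0.488,0.251,-0.27]
    - [0.488,0.251,-0.27]
    - [0.488,0.251,-0.27]
    - [0.488,0.251,-0.27]
    - [0.488,0.251,-0.27]
    - [0.488,0.251,-0.27]
    - [0.488,0.251,-0.27]
    - [0.488,0.251,-0.27]
    - [0.488,0.251,-0.27]
    - [0.488,0.251,-0.27]
  yaw: [128,128,128,128,128,128,128,128,128,128,128,128]
  fingers: [0,0,0,0,0,0,0,0,0,0,0,0]

```text
clock: 1.35
position: [594.9, 137.6, 496.7]
ee_rot: [-0.434, 0.901, -0.001, -0.001]
contact_force: [0.5, 0.4, 0.4]
gripper_width: 85.8
```

```bash
cat >> h.py <<'E'
def info():
    s=read_state();M=R.from_quat(s["ee_rot"]).as_matrix()
    z=M[:,2];x=M[:,0];y=M[:,1]
    print("t",round(s["clock"],2),"j",s["joints"].round(3),"p",s["position"].round(1),"tilt",round(np.degrees(np.arccos(-z[2])),2),"tiltheading",round(np.degrees(np.arctan2(z[1],z[0])),1),"xhead",round(np.degrees(np.arctan2(x[1],x[0])),1),"ypitch",round(np.degrees(np.arcsin(y[2])),2),"F",s["contact_force"].round(1),"w",round(s["gripper_width"],1))
    return s,M
def todelta(M,d): return (M.T@np.array(d,float)/1000).round(4)
E
python3 -c "
from h import *
s,M=info()
h=np.radians(27);print(todelta(M,[400*np.cos(h),400*np.sin(h),0]))"
```

```text
t 1.35 j [ 4.930e-01  3.230e-01  5.570e-01  1.000e-03 -1.806e+00 -1.166e+00] p [594.9 137.6 496.7] tilt 0.08 tiltheading -110.2 xhead -128.6 ypitch -0.03 F [0.5 0.4 0.4] w 85.8
[-0.3643 -0.1651 -0.0004]
```

send_rows:
  translation:
    - [-0.273,-0.124,-0.25]
    - [-0.273,-0.124,-0.25]
    - [-0.273,-0.124,-0.25]
    - [-0.273,-0.124,-0.25]
    - [-0.273,-0.124,-0.25]
    - [-0.273,-0.124,-0.25]
  yaw: [24,24,24,24,24,24]
  fingers: [0,0,0,0,0,0]

```text
clock: 1.95
position: [684.1, 201.4, 566.8]
ee_rot: [-0.238, 0.971, -0.002, 0.013]
contact_force: [0.4, -0.3, 0.4]
gripper_width: 85.9
```

```bash
python3 -c "
from h import *
s,M=info()"
```

```text
t 1.95 j [ 0.517  0.705  1.406  0.013 -2.248 -1.6  ] p [684.1 201.4 566.8] tilt 1.5 tiltheading 7.1 xhead -152.5 ypitch -0.52 F [ 0.4 -0.3  0.4] w 85.9
```

send_rows:
  translation:
    - [-0.2,0,-0.2]
    - [-0.2,0,-0.2]
    - [-0.2,0,-0.2]
    - [-0.2,0,-0.2]
    - [-0.2,0,-0.2]
  yaw: [0,0,0,0,0]
  fingers: [0,0,0,0,0]

```text
clock: 2.45
position: [678.8, 222.5, 575.8]
ee_rot: [-0.238, 0.971, -0.001, 0.029]
contact_force: [0.1, -0.9, -0.0]
gripper_width: 85.5
```

```bash
python3 -c "
from h import *
s,M=info()"
```

```text
t 2.45 j [ 0.551  0.696  1.408  0.026 -2.228 -1.626] p [678.8 222.5 575.8] tilt 3.32 tiltheading 11.1 xhead -152.5 ypitch -0.93 F [ 0.1 -0.9 -0. ] w 85.5
```

send_rows:
  translation:
    - [-0.6,0,-0.4]
    - [-0.6,0,-0.4]
    - [-0.6,0,-0.4]
  yaw: [0,0,0]
  fingers: [0,0,0]

```text
clock: 2.75
position: [691.9, 245.7, 565.9]
ee_rot: [-0.238, 0.97, -0.001, 0.044]
contact_force: [-0.2, 0.0, -0.3]
gripper_width: 85.2
```

```bash
python3 -c "
from h import *
s,M=info()"
```

```text
t 2.75 j [ 0.573  0.713  1.408  0.037 -2.182 -1.641] p [691.9 245.7 565.9] tilt 5.08 tiltheading 12.6 xhead -152.4 ypitch -1.3 F [-0.2  0.  -0.3] w 85.2
```

send_rows:
  translation:
    - [-0.6,0.4,-0.5]
    - [-0.6,0.4,-0.5]
  yaw: [0,0]
  fingers: [0,0]

```text
clock: 2.95
position: [676.3, 294.4, 571.3]
ee_rot: [-0.237, 0.97, 0.0, 0.058]
contact_force: [-0.2, -0.2, 1.5]
gripper_width: 85.5
```

```bash
python3 -c "
from h import *
s,M=info()"
```

```text
t 2.95 j [ 0.647  0.71   1.408  0.055 -2.162 -1.706] p [676.3 294.4 571.3] tilt 6.61 tiltheading 13.9 xhead -152.5 ypitch -1.54 F [-0.2 -0.2  1.5] w 85.5
```

send_rows:
  translation:
    - [-1.0,0.7,-0.9]
    - [-1.0,0.7,-0.9]
    - [-1.0,0.7,-0.9]
    - [-1.0,0.7,-0.9]
  yaw: [0,0,0,0]
  fingers: [0,0,0,0]

```text
clock: 3.35
position: [635.2, 375.3, 580.1]
ee_rot: [-0.237, 0.969, 0.003, 0.072]
contact_force: [-0.2, -0.0, 0.4]
gripper_width: 85.2
```

```bash
python3 -c "
from h import *
s,M=info()"
```

```text
t 3.35 j [ 0.779  0.703  1.408  0.081 -2.148 -1.822] p [635.2 375.3 580.1] tilt 8.22 tiltheading 16.2 xhead -152.4 ypitch -1.6 F [-0.2 -0.   0.4] w 85.2
```

send_rows:
  translation:
    - [-1.5,0,-1.0]
  yaw: [0]
  fingers: [0]

```text
clock: 3.45
position: [641.7, 379.6, 582.1]
ee_rot: [-0.239, 0.967, 0.006, 0.085]
contact_force: [1.0, -0.3, 0.1]
gripper_width: 85.8
```

```bash
python3 -c "
from h import *
s,M=info()"
```

```text
t 3.45 j [ 0.781  0.703  1.408  0.09  -2.12  -1.815] p [641.7 379.6 582.1] tilt 9.83 tiltheading 18.1 xhead -152.1 ypitch -1.63 F [ 1.  -0.3  0.1] w 85.8
```

send_rows:
  translation:
    - [-1.5,0,-0.2]
  yaw: [0]
  fingers: [0]

```text
clock: 3.55
position: [661.0, 385.2, 573.7]
ee_rot: [-0.239, 0.966, 0.009, 0.1]
contact_force: [-0.5, -1.0, 0.6]
gripper_width: 85.3
```

```bash
python3 -c "
from h import *
s,M=info()"
```

```text
t 3.55 j [ 0.771  0.72   1.408  0.097 -2.073 -1.803] p [661.  385.2 573.7] tilt 11.58 tiltheading 19.3 xhead -152.1 ypitch -1.7 F [-0.5 -1.   0.6] w 85.3
```

send_rows:
  translation:
    - [-1.5,0.1,-0.8]
  yaw: [0]
  fingers: [0]

```text
clock: 3.65
position: [671.0, 392.7, 570.0]
ee_rot: [-0.239, 0.964, 0.012, 0.113]
contact_force: [0.7, -0.3, -0.8]
gripper_width: 85.6
```

send_rows:
  translation:
    - [-1.5,0.1,-0.8]
  yaw: [0]
  fingers: [0]

```text
clock: 3.75
position: [676.1, 397.1, 574.5]
ee_rot: [-0.238, 0.963, 0.014, 0.127]
contact_force: [0.1, 0.4, 0.9]
gripper_width: 85.2
```

send_rows:
  translation:
    - [-1.5,0.1,-0.8]
  yaw: [0]
  fingers: [0]

```text
clock: 3.85
position: [681.0, 401.9, 579.7]
ee_rot: [-0.237, 0.961, 0.018, 0.143]
contact_force: [-0.7, 0.3, 0.2]
gripper_width: 85.5
```

send_rows:
  translation:
    - [-1.5,0.1,-0.8]
  yaw: [0]
  fingers: [0]

```text
clock: 3.95
position: [685.5, 406.9, 585.6]
ee_rot: [-0.237, 0.958, 0.021, 0.159]
contact_force: [0.4, -1.4, -0.3]
gripper_width: 85.5
```

```bash
python3 -c "
from h import *
s,M=info()"
```

```text
t 3.95 j [ 0.784  0.723  1.408  0.137 -1.956 -1.8  ] p [685.5 406.9 585.6] tilt 18.42 tiltheading 21.4 xhead -151.9 ypitch -2.01 F [ 0.4 -1.4 -0.3] w 85.5
```

send_rows:
  translation:
    - [-1.5,0.4,-0.8]
  yaw: [0]
  fingers: [0]

```text
clock: 4.05
position: [685.8, 417.8, 592.2]
ee_rot: [-0.235, 0.956, 0.024, 0.175]
contact_force: [0.5, -0.0, -0.6]
gripper_width: 85.2
```

send_rows:
  translation:
    - [-1.5,0.4,-0.8]
  yaw: [0]
  fingers: [0]

```text
clock: 4.15
position: [684.8, 430.0, 599.2]
ee_rot: [-0.234, 0.953, 0.028, 0.19]
contact_force: [0.1, 0.4, -0.1]
gripper_width: 85.2
```

send_rows:
  translation:
    - [-1.5,0.4,-0.8]
  yaw: [0]
  fingers: [0]

```text
clock: 4.25
position: [683.4, 440.7, 607.1]
ee_rot: [-0.234, 0.95, 0.032, 0.206]
contact_force: [0.2, 0.3, -1.2]
gripper_width: 85.7
```

send_rows:
  translation:
    - [-1.5,0.4,-0.8]
  yaw: [0]
  fingers: [0]

```text
clock: 4.35
position: [681.4, 450.4, 616.0]
ee_rot: [-0.234, 0.946, 0.037, 0.221]
contact_force: [-0.3, 0.4, 0.4]
gripper_width: 85.7
```

send_rows:
  translation:
    - [-1.5,0.4,-0.8]
  yaw: [0]
  fingers: [0]

```text
clock: 4.45
position: [678.9, 459.1, 626.0]
ee_rot: [-0.234, 0.942, 0.041, 0.236]
contact_force: [0.3, 0.2, -0.2]
gripper_width: 85.7
```

```bash
python3 -c "
from h import *
s,M=info()"
```

```text
t 4.45 j [ 0.862  0.703  1.407  0.209 -1.826 -1.847] p [678.9 459.1 626. ] tilt 27.72 tiltheading 23.7 xhead -151.6 ypitch -1.92 F [ 0.3  0.2 -0.2] w 85.7
```

send_rows:
  translation:
    - [-1.0,1.2,-0.8]
  yaw: [0]
  fingers: [0]

```text
clock: 4.55
position: [660.9, 482.2, 636.7]
ee_rot: [-0.232, 0.94, 0.044, 0.248]
contact_force: [-0.1, -0.1, 0.1]
gripper_width: 85.4
```

send_rows:
  translation:
    - [-0.9,1.2,-0.8]
  yaw: [0]
  fingers: [0]

```text
clock: 4.65
position: [638.6, 508.5, 646.8]
ee_rot: [-0.231, 0.936, 0.048, 0.26]
contact_force: [0.3, -0.1, 0.6]
gripper_width: 85.2
```

```bash
python3 -c "
from h import *
s,M=info()"
```

```text
t 4.65 j [ 0.96   0.694  1.407  0.27  -1.804 -1.92 ] p [638.6 508.5 646.8] tilt 30.62 tiltheading 24.3 xhead -151.8 ypitch -1.71 F [ 0.3 -0.1  0.6] w 85.2
```

```bash
python3 -c "
from h import *
s,M=info()
print(todelta(M,np.array([420,-400,350])-s['position']))"
```

```text
t 4.65 j [ 0.96   0.694  1.407  0.27  -1.804 -1.92 ] p [638.6 508.5 646.8] tilt 30.62 tiltheading 24.3 xhead -151.8 ypitch -1.71 F [ 0.3 -0.1  0.6] w 85.2
[ 0.6868 -0.6988 -0.0367]
```

send_rows:
  translation:
    - [0.687,-0.699,-0.037]
    - [0.687,-0.699,-0.037]
    - [0.687,-0.699,-0.037]
    - [0.687,-0.699,-0.037]
    - [0.687,-0.699,-0.037]
    - [0.687,-0.699,-0.037]
    - [0.687,-0.699,-0.037]
    - [0.687,-0.699,-0.037]
    - [0.687,-0.699,-0.037]
    - [0.687,-0.699,-0.037]
    - [0.687,-0.699,-0.037]
    - [0.687,-0.699,-0.037]
  yaw: [10,10,10,10,10,10,10,10,10,10,10,10]
  fingers: [0,0,0,0,0,0,0,0,0,0,0,0]

```text
clock: 5.85
position: [517.8, 2.1, 485.3]
ee_rot: [-0.149, 0.952, 0.071, 0.256]
contact_force: [0.9, -0.6, 0.1]
gripper_width: 85.3
```

```bash
python3 -c "
from h import *
s,M=info()
print(todelta(M,np.array([415,-460,165])-s['position']))"
```

```text
t 5.85 j [ 0.269 -0.129 -0.048 -0.088 -1.121 -1.513] p [517.8   2.1 485.3] tilt 30.82 tiltheading 24.3 xhead -163.3 ypitch 3.32 F [ 0.9 -0.6  0.1] w 85.3
[ 0.3623 -0.4226  0.1297]
```

send_rows:
  translation:
    - [0.362,-0.423,0.13]
    - [0.362,-0.423,0.13]
    - [0.362,-0.423,0.13]
    - [0.362,-0.423,0.13]
    - [0.362,-0.423,0.13]
    - [0.362,-0.423,0.13]
    - [0.362,-0.423,0.13]
    - [0.362,-0.423,0.13]
    - [0.362,-0.423,0.13]
    - [0.362,-0.423,0.13]
    - [0.362,-0.423,0.13]
    - [0.362,-0.423,0.13]
  yaw: [0,0,0,0,0,0,0,0,0,0,0,0]
  fingers: [0,0,0,0,0,0,0,0,0,0,0,0]

```text
clock: 7.05
position: [414.0, -462.7, 161.6]
ee_rot: [-0.148, 0.953, 0.071, 0.255]
contact_force: [-0.6, 0.7, -0.5]
gripper_width: 85.7
```

```bash
python3 -c "
from h import *
s,M=info()
np.save('pose1.npy',np.r_[s['position'],s['ee_rot']])
cv2.imwrite('pics/wrist1.png',get_image('wrist'))"
```

```text
t 7.05 j [-0.863  0.425 -0.006 -0.597 -1.061 -0.123] p [ 414.  -462.7  161.6] tilt 30.69 tiltheading 24.4 xhead -163.5 ypitch 3.45 F [-0.6  0.7 -0.5] w 85.7
```

View pics/wrist1.png

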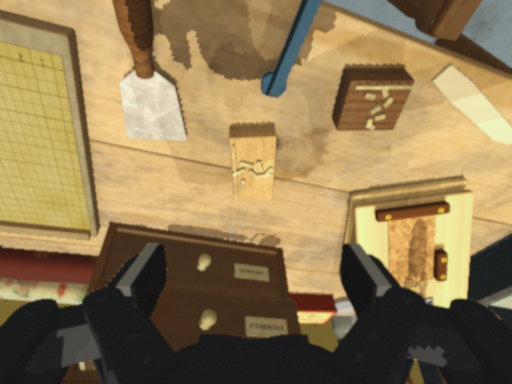

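```bash
python3 -c "
import cv2
im=cv2.imread('pics/wrist1.png')
cv2.imwrite('pics/w1c.png',cv2.resize(im[110:210,210:300],None,fx=6,fy=6,interpolation=cv2.INTER_CUBIC))"
```

```text
(no output)
```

View pics/w1c.png

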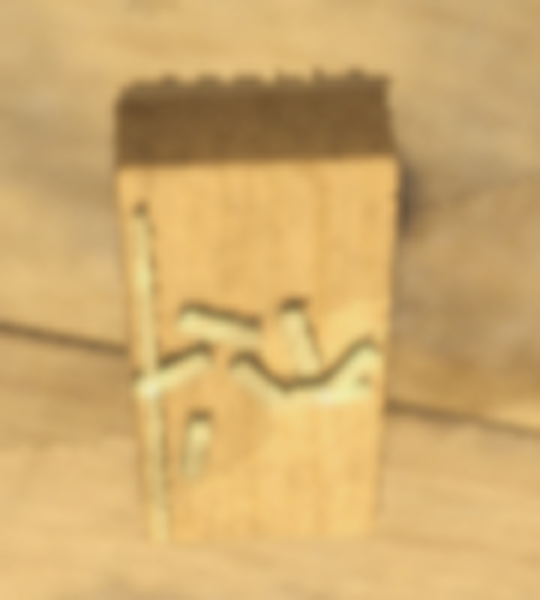

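Run:
```python
from h import *
q=np.load('pose1.npy');s=dict(position=q[:3],ee_rot=q[3:]);c=cam("wrist",s)
uv=np.array([[118,162],[397,154],[378,533],[148,540]])/6+[210,110]
P=onz(c,uv,20.8);print(P.round(1),P.mean(0).round(1))
for k in range(4): d=P[(k+1)%4]-P[k];print(np.linalg.norm(d).round(1),np.degrees(np.arctan2(d[1],d[0])).round(1))
M=R.from_quat(q[3:]).as_matrix()
ctr=np.array([*P.mean(0)[:2],10.4]); L=P[3]+P[2]-P[0]-P[1]; L[2]=0; L/=np.linalg.norm(L); print("axis",L)
# grasp point target: 15mm toward near end(robot side)
g=ctr-15*L
M2=M
for off in (15,12):
    g=ctr-off*L
    for dz in (0,):
        T=g+[0,0,dz]+19*M[:,2]
        print(off,"TCP target",T.round(1),"delta",todelta(M,T-q[:3]))
```

```text
[[ 448.4 -466.    20.8]
 [ 435.  -424.9   20.8]
 [ 519.3 -395.    20.8]
 [ 532.4 -437.2   20.8]] [ 483.8 -430.8   20.8]
43.3 108.0
89.4 19.5
44.2 -72.7
88.8 -161.1
axis [0.94428277 0.3291353  0.        ]
15 TCP target [ 478.4 -431.7   -5.9] delta [ 0.0241 -0.0012  0.1806]
12 TCP target [ 481.3 -430.7   -5.9] delta [ 0.0215 -0.0012  0.1821]
```

Run:
```python
from h import *
s,M=info()
a=np.radians(18.6);L=np.array([np.cos(a),np.sin(a),0])
g=np.array([484.5,-430,14])-15*L
T=g+11*M[:,2];print(T,todelta(M,T-s['position']))
```

```text
t 7.1 j [-0.864  0.427 -0.006 -0.596 -1.06  -0.123] p [ 413.4 -463.9  159.9] tilt 30.61 tiltheading 24.4 xhead -163.6 ypitch 3.52 F [ 0.3 -1.9 -0.8] w 85.4
[ 475.3834982  -432.46753943    4.53311262] [0.0196 0.0006 0.1691]
```

send_rows:
  translation:
    - [0.02,0.001,0.04]
    - [0.02,0.001,0.08]
    - [0.02,0.001,0.11]
    - [0.02,0.001,0.13]
    - [0.02,0.001,0.15]
    - [0.02,0.001,0.16]
    - [0.02,0.001,0.165]
    - [0.02,0.001,0.168]
    - [0.02,0.001,0.168]
  yaw: [-2,-2,-2,-2,-2,-2,-2,-2,-2]
  fingers: [0,0,0,0,0,0,0,0,0]

```text
clock: 8.0
position: [474.5, -432.8, 5.9]
ee_rot: [-0.163, 0.951, 0.066, 0.256]
contact_force: [-0.4, -0.3, 0.1]
gripper_width: 85.5
```

```bash
python3 -c "
from h import *
s,M=info()
cv2.imwrite('pics/wrist2.png',get_image('wrist'))"
```

```text
t 8.0 j [-0.773  0.633 -0.072 -0.725 -0.797  0.044] p [ 474.5 -432.8    5.9] tilt 30.63 tiltheading 24.3 xhead -161.3 ypitch 2.45 F [-0.4 -0.3  0.1] w 85.5
```

View pics/wrist2.png

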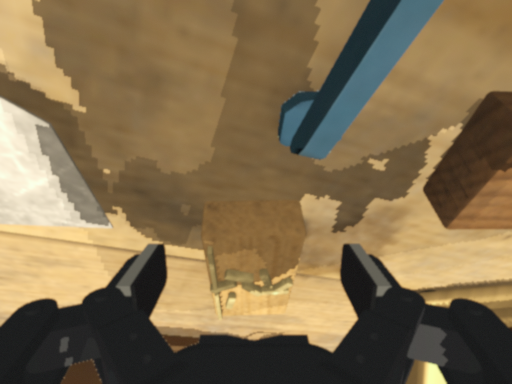

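send_rows:
  translation:
    - [0,0,0]
    - [0,0,0]
    - [0,0,0]
    - [0,0,0]
    - [0,0,0]
    - [0,0,0]
    - [0,0,0]
    - [0,0,0]
  yaw: [0,0,0,0,0,0,0,0]
  fingers: [255,255,255,255,255,255,255,255]

```text
clock: 8.85
position: [474.5, -433.7, 7.1]
ee_rot: [-0.164, 0.95, 0.065, 0.256]
contact_force: [-1.9, 0.1, 6.0]
gripper_width: 44.0
```

Run:
```python
from h import *
s,M=info()
for T in ([440,-440,120],[400,-290,215]): print(todelta(M,np.array(T)-s['position']))
```

```text
t 8.85 j [-0.774  0.631 -0.071 -0.725 -0.797  0.044] p [ 474.5 -433.7    7.1] tilt 30.64 tiltheading 24.1 xhead -161.2 ypitch 2.32 F [-1.9  0.1  6. ] w 44.0
[-0.0275  0.0106 -0.1145]
[-0.0848  0.1689 -0.1837]
```

send_rows:
  translation:
    - [-0.007,0.002,-0.03]
    - [-0.015,0.005,-0.06]
    - [-0.0275,0.0106,-0.1145]
    - [-0.0275,0.0106,-0.1145]
    - [-0.085,0.169,-0.184]
    - [-0.085,0.169,-0.184]
    - [-0.085,0.169,-0.184]
    - [-0.085,0.169,-0.184]
    - [-0.085,0.169,-0.184]
  yaw: [0,0,0,0,-4,-8,-8,-8,-8]
  fingers: [255,255,255,255,255,255,255,255,255]

```text
clock: 9.75
position: [399.3, -287.0, 217.7]
ee_rot: [-0.231, 0.936, 0.047, 0.261]
contact_force: [0.5, -0.4, -1.7]
gripper_width: 43.7
```

```bash
python3 -c "
from h import *
s,M=info()
np.save('pose3.npy',np.r_[s['position'],s['ee_rot']])
cv2.imwrite('pics/wrist3.png',get_image('wrist'))"
```

```text
t 9.75 j [-0.617  0.111 -0.302 -0.573 -0.948 -0.178] p [ 399.3 -287.   217.7] tilt 30.79 tiltheading 24.0 xhead -151.6 ypitch -1.9 F [ 0.5 -0.4 -1.7] w 43.7
```

View pics/wrist3.png

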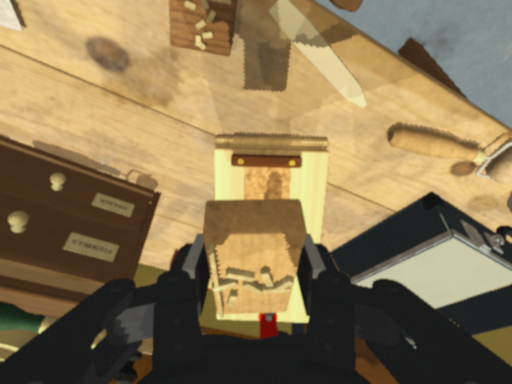

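send_rows:
  translation:
    - [0,-0.045,-0.01]
    - [0,-0.09,-0.02]
    - [0,-0.09,-0.02]
    - [0,-0.09,-0.02]
  yaw: [0,0,0,0]
  fingers: [255,255,255,255]

```text
clock: 10.2
position: [431.5, -373.5, 233.9]
ee_rot: [-0.229, 0.937, 0.049, 0.26]
contact_force: [-0.0, 0.6, -2.0]
gripper_width: 43.5
```

```bash
python3 -c "
from h import *
s,M=info()
np.save('pose4.npy',np.r_[s['position'],s['ee_rot']])
im=get_image('wrist')
cv2.imwrite('pics/wrist4.png',im)
cv2.imwrite('pics/w4c.png',cv2.resize(im[120:320,270:450],None,fx=3,fy=3,interpolation=cv2.INTER_CUBIC))"
```

```text
t 10.2 j [-0.718  0.245 -0.09  -0.558 -1.067 -0.139] p [ 431.5 -373.5  233.9] tilt 30.65 tiltheading 24.4 xhead -152.0 ypitch -1.61 F [-0.   0.6 -2. ] w 43.5
```

View pics/w4c.png

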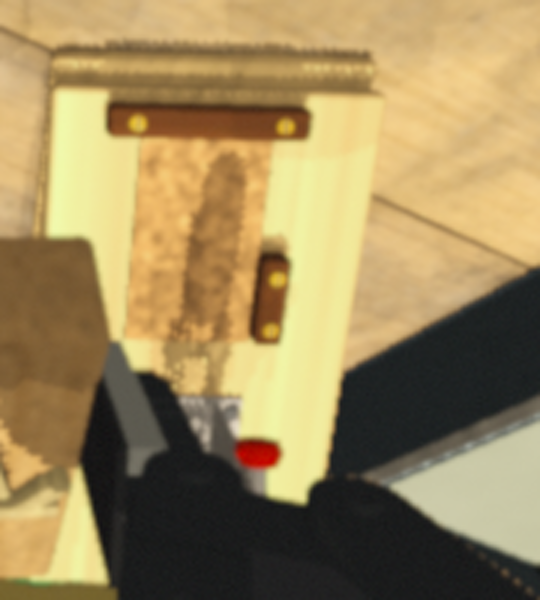

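```bash
python3 -c "
import cv2
im=cv2.imread('pics/wrist4.png')
a=cv2.resize(im[150:172,300:380],None,fx=9,fy=9,interpolation=cv2.INTER_CUBIC)
b=cv2.resize(im[195:240,340:380],None,fx=9,fy=9,interpolation=cv2.INTER_CUBIC)
cv2.imwrite('pics/w4l.png',a);cv2.imwrite('pics/w4f.png',b)"
```

```text
(no output)
```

View pics/w4l.png

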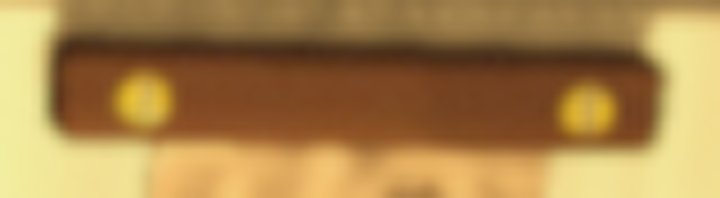

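View pics/w4f.png

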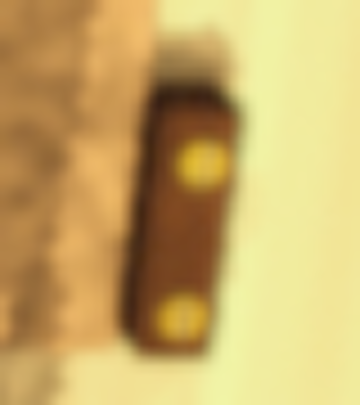

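```bash
python3 -c "
import cv2
im=cv2.imread('pics/wrist3.png')
cv2.imwrite('pics/w3l.png',cv2.resize(im[145:180,225:310],None,fx=9,fy=9,interpolation=cv2.INTER_CUBIC))
im=cv2.imread('pics/wrist1.png')
cv2.imwrite('pics/w1l.png',cv2.resize(im[190:290,365:460],None,fx=6,fy=6,interpolation=cv2.INTER_CUBIC))"
```

```text
(no output)
```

View pics/w3l.png

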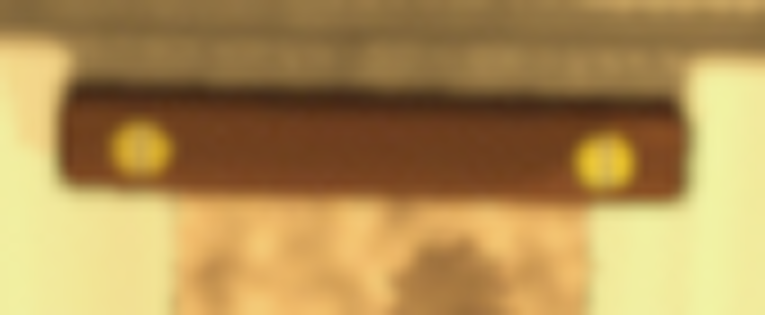

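View pics/w1l.png

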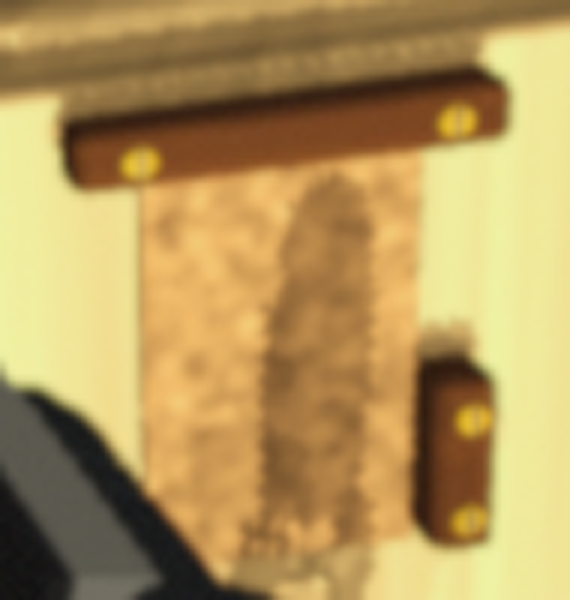

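```bash
cat > fit.py <<'E'
from h import *
from scipy.optimize import least_squares
def W(i):
    q=np.load(f'pose{i}.npy');return cam("wrist",dict(position=q[:3],ee_rot=q[3:]))
A=(-45.5,-48,10);B=(-45.5,36,10);C=(47,23,10);D=(5,23,10)
obs=[(W(4),A,(306.1,164.4)),(W(4),B,(373,165.9)),(W(4),C,(356.3,234.1)),(W(4),D,(359.8,206.7)),
(W(3),A,(232,165.8)),(W(3),B,(301.1,167.2)),
(W(1),A,(378,221.2)),(W(1),B,(449.2,212.2)),(W(1),C,(439.5,280.5)),(W(1),D,(440.3,252.5))]
def frame(p):
    c,s=np.cos(p[3]),np.sin(p[3]);a=np.radians(30)
    x=np.array([c*np.cos(a),s*np.cos(a),np.sin(a)]);y=np.array([-s,c,0]);return np.c_[x,y,np.cross(x,y)],np.array(p[:3])
def res(p):
    F,o=frame(p);return np.concatenate([(proj(c,o+F@np.array(P))[0]-uv) for c,P,uv in obs])
r=least_squares(res,[520,-225,50,.47],loss='soft_l1')
if __name__=="__main__":
    print(r.x[:3].round(2),np.degrees(r.x[3]),res(r.x).reshape(-1,2).round(1).tolist())
    F,o=frame(r.x)
    t=cam("top");print("top ledge in",(proj(t,[o+F@np.array(A),o+F@np.array(B),o+F@np.array(C)])-[180,140])*4)
    sc=cam("scene");print("scene",(proj(sc,[o+F@np.array(A),o+F@np.array(B),o+F@np.array(C)])-[180,150])*4)
    np.save('nest.npy',r.x)
E
python3 fit.py
```

```text
[ 521.4  -205.61   56.49] -691.8516076993685 [[-0.1, 1.2], [1.6, 0.0], [-0.1, 0.1], [-0.2, -2.3], [-0.6, 0.3], [1.6, -0.3], [-0.3, 1.3], [1.9, -0.3], [-0.8, 0.4], [-1.2, -0.9]]
top ledge in [[332.89207026 321.82801539]
 [234.11765101 372.28595913]
 [200.49592509 263.73714114]]
scene [[428.57718747 224.5799978 ]
 [404.92158219 303.59644754]
 [312.31976007 234.92980931]]
```

```bash
cat > nst.py <<'E'
from h import *
from fit import frame
F,o=frame(np.load('nest.npy'))
def g2T(g,M): return o+F@np.array(g,float)+11*M[:,2]
def cur(s,M): return F.T@(s['position']-11*M[:,2]-o)
E
python3 - <<'E'
from nst import *
s,M=info();print("g now",cur(s,M).round(1)); print("tool axes in nest",(F.T@M).round(3).tolist())
for g in ([-35,-4,120],[-35,-4,90],[-14,-4,55]): print(g,todelta(M,g2T(g,M)-s['position']))
E
```

```text
t 10.25 j [-0.717  0.244 -0.091 -0.558 -1.067 -0.139] p [ 431.  -372.6  234.1] tilt 30.65 tiltheading 24.4 xhead -151.9 ypitch -1.6 F [ 0.4  0.4 -2.5] w 43.5
g now [ -48.6 -104.2  244. ]
tool axes in nest [[-1.0, 0.002, 0.01], [0.001, 0.999, -0.033], [-0.01, -0.033, -0.999]]
[-35, -4, 120] [-0.0121  0.1043  0.1207]
[-35, -4, 90] [-0.0118  0.1053  0.1507]
[-14, -4, 55] [-0.0325  0.1065  0.1859]
```

send_rows:
  translation:
    - [-0.012,0.045,0.02]
    - [-0.012,0.09,0.04]
    - [-0.012,0.104,0.08]
    - [-0.012,0.104,0.12]
    - [-0.012,0.105,0.15]
    - [-0.018,0.106,0.165]
    - [-0.03,0.106,0.178]
    - [-0.0325,0.1065,0.186]
    - [-0.0325,0.1065,0.186]
  yaw: [0,0,0,0,0,0,0,0,0]
  fingers: [255,255,255,255,255,255,255,255,255]

```text
clock: 11.15
position: [493.7, -224.8, 87.2]
ee_rot: [-0.23, 0.937, 0.049, 0.259]
contact_force: [1.2, 0.3, -1.5]
gripper_width: 43.8
```

Run:
```python
from nst import *
s,M=info();print("g now",cur(s,M).round(1))
im=get_image('scene')
cv2.imwrite('pics/s5.png',cv2.resize(im[130:280,170:370],None,fx=4,fy=4,interpolation=cv2.INTER_CUBIC))
im=get_image('wrist');cv2.imwrite('pics/w5.png',im)
```

```text
t 11.15 j [-0.412  0.334 -0.364 -0.711 -0.621 -0.141] p [ 493.7 -224.8   87.2] tilt 30.62 tiltheading 24.6 xhead -151.9 ypitch -1.56 F [ 1.2  0.3 -1.5] w 43.8
g now [-13.8  -3.5  54.4]
```

View pics/s5.png

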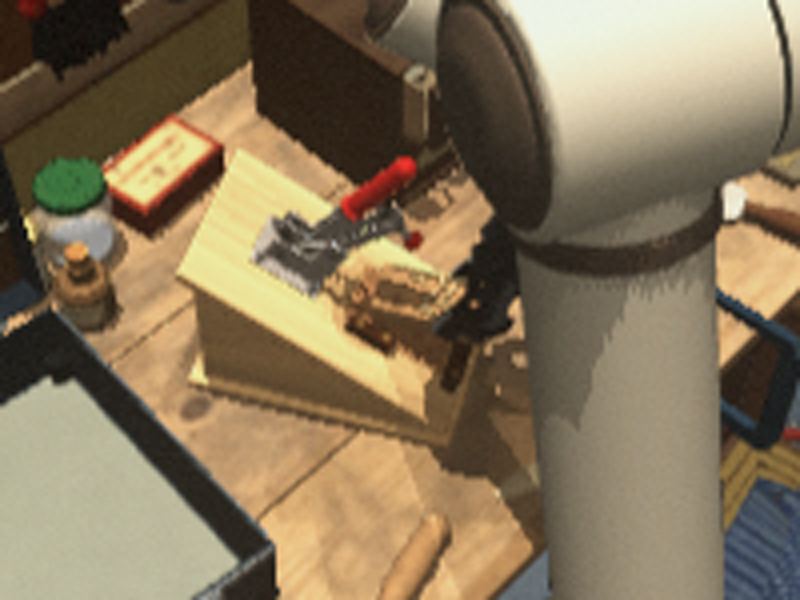

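View pics/w5.png

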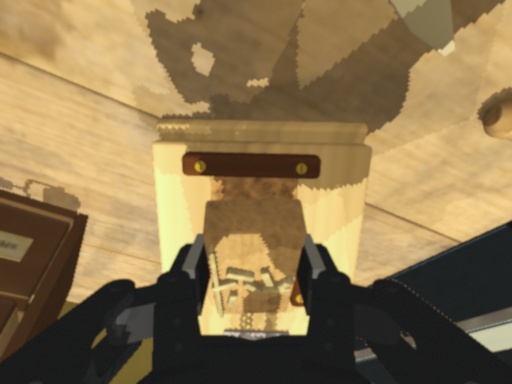

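send_rows:
  translation:
    - [0,0,0.006]
    - [0,0,0.012]
    - [0,0,0.016]
    - [0,0,0.02]
    - [0,0,0.024]
  yaw: [0,0,0,0,0]
  fingers: [255,255,255,255,255]

```text
clock: 11.75
position: [501.7, -223.7, 67.9]
ee_rot: [-0.23, 0.937, 0.046, 0.259]
contact_force: [-14.7, -9.1, 7.8]
gripper_width: 43.8
```

Run:
```python
from nst import *
s,M=info();print("g now",cur(s,M).round(1),"F nest",F.T@s['contact_force'])
```

```text
t 11.75 j [-0.406  0.372 -0.361 -0.739 -0.586 -0.109] p [ 501.7 -223.7   67.9] tilt 30.5 tiltheading 24.0 xhead -151.9 ypitch -1.83 F [-14.7  -9.1   7.8] w 43.8
g now [-16.8  -6.3  33.8] F nest [-11.00898126  -1.13535702  15.40476817]
```

send_rows:
  translation:
    - [-0.003,0.002,0.004]
    - [-0.003,0.002,0.008]
    - [-0.004,0.002,0.012]
    - [-0.004,0.002,0.016]
  yaw: [0,0,0,0]
  fingers: [255,255,255,255]

```text
clock: 12.15
position: [509.6, -219.4, 56.9]
ee_rot: [-0.23, 0.937, 0.045, 0.259]
contact_force: [-8.6, -6.0, 5.2]
gripper_width: 43.4
```

Run:
```python
from nst import *
s,M=info();print("g now",cur(s,M).round(1),"F nest",F.T@s['contact_force'])
im=get_image('wrist');cv2.imwrite('pics/w6.png',im)
```

```text
t 12.15 j [-0.392  0.395 -0.358 -0.754 -0.562 -0.1  ] p [ 509.6 -219.4   56.9] tilt 30.43 tiltheading 23.6 xhead -151.8 ypitch -2.01 F [-8.6 -6.   5.2] w 43.4
g now [-14.6  -6.2  19.8] F nest [-6.46603552 -1.25409921  9.69411066]
```

View pics/w6.png

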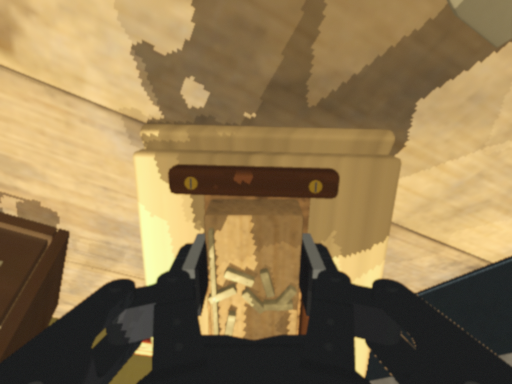

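send_rows:
  translation:
    - [-0.005,0.001,0.002]
    - [-0.007,0.001,0.005]
    - [-0.007,0.001,0.008]
    - [-0.007,0.001,0.01]
  yaw: [0,0,0,0]
  fingers: [255,255,255,255]

```text
clock: 12.6
position: [515.2, -216.9, 55.9]
ee_rot: [-0.232, 0.937, 0.044, 0.258]
contact_force: [-41.2, -12.7, 55.0]
gripper_width: 43.6
```

Run:
```python
from nst import *
s,M=info();print("g now",cur(s,M).round(1),"F nest",F.T@s['contact_force'], "T", F.T@s['wrist_torque'])
im=get_image('wrist');cv2.imwrite('pics/w7.png',im)
```

```text
t 12.6 j [-0.38   0.4   -0.354 -0.749 -0.556 -0.11 ] p [ 515.2 -216.9   55.9] tilt 30.34 tiltheading 23.5 xhead -151.6 ypitch -2.14 F [-41.2 -12.7  55. ] w 43.6
g now [-9.7 -6.6 15.9] F nest [-9.1608146   8.26053946 68.77718441] T [ 2.96887395  3.02123365 -0.55966484]
```

View pics/w7.png

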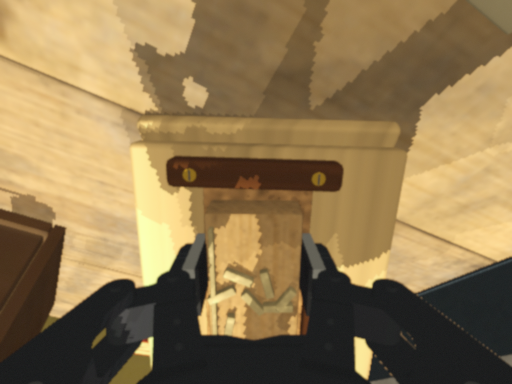

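send_rows:
  translation:
    - [0,0,-0.002]
    - [0.003,0.002,-0.002]
    - [0.006,0.004,-0.002]
    - [0.008,0.006,-0.002]
  yaw: [0,0,0,0]
  fingers: [255,255,255,255]

```text
clock: 13.05
position: [507.3, -216.1, 53.9]
ee_rot: [-0.23, 0.937, 0.042, 0.26]
contact_force: [5.3, -0.6, 2.9]
gripper_width: 43.8
```

Run:
```python
from nst import *
s,M=info();print("g now",cur(s,M).round(1),"F nest",F.T@s['contact_force'], "T", F.T@s['wrist_torque'])
```

```text
t 13.05 j [-0.389  0.395 -0.369 -0.766 -0.548 -0.087] p [ 507.3 -216.1   53.9] tilt 30.5 tiltheading 23.1 xhead -151.6 ypitch -2.32 F [ 5.3 -0.6  2.9] w 43.8
g now [-16.4  -2.1  17.4] F nest [ 5.27839244 -3.07069614  0.352257  ] T [-0.9917344  -0.3787633  -0.41228533]
```

send_rows:
  translation:
    - [0.001,0.002,0.0]
    - [0.002,0.004,0.0]
    - [0.002,0.006,0.0]
  yaw: [0,0,0]
  fingers: [255,255,255]

```text
clock: 13.35
position: [507.2, -215.9, 54.1]
ee_rot: [-0.229, 0.937, 0.036, 0.262]
contact_force: [7.0, -11.6, -2.2]
gripper_width: 43.8
```

Run:
```python
from nst import *
s,M=info();print("g now",cur(s,M).round(1),"F nest",F.T@s['contact_force'], "T", F.T@s['wrist_torque'])
im=get_image('wrist');cv2.imwrite('pics/w8.png',im)
im=get_image('scene')
cv2.imwrite('pics/s8.png',cv2.resize(im[150:270,190:340],None,fx=5,fy=5,interpolation=cv2.INTER_CUBIC))
```

```text
t 13.35 j [-0.386  0.39  -0.377 -0.772 -0.531 -0.082] p [ 507.2 -215.9   54.1] tilt 30.73 tiltheading 21.6 xhead -151.6 ypitch -2.98 F [  7.  -11.6  -2.2] w 43.8
g now [-16.3  -1.7  17.6] F nest [ -0.51210903 -13.48114501  -2.301655  ] T [-3.76323115  1.2277592  -0.85010285]
```

View pics/w8.png

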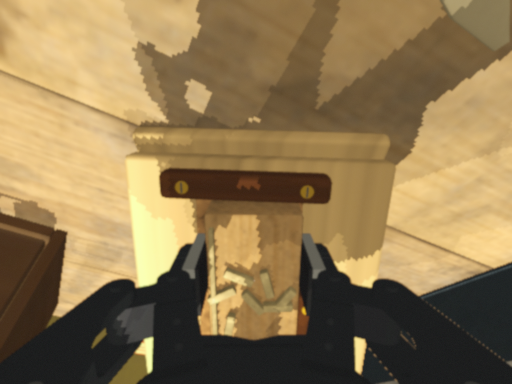

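View pics/s8.png

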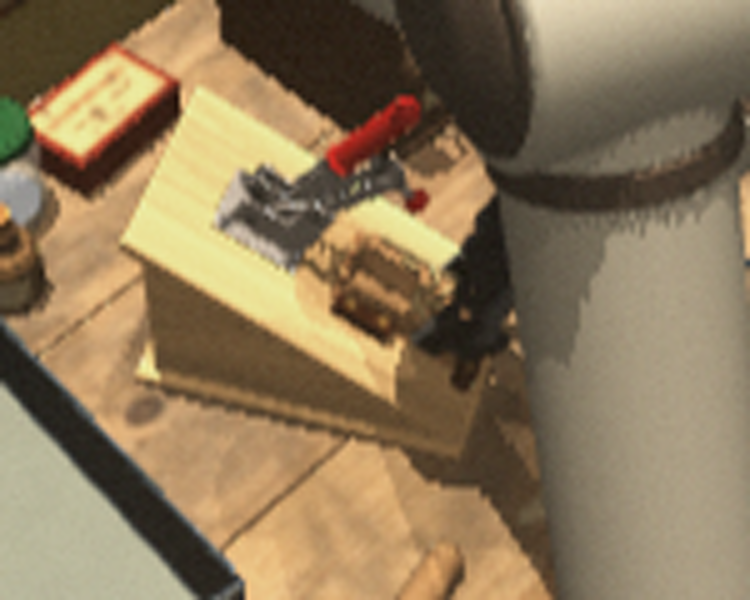

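send_rows:
  translation:
    - [0.001,-0.001,0.002]
    - [0.001,-0.001,0.002]
    - [0.001,-0.001,0.002]
    - [0.001,-0.001,0.001]
    - [0.001,-0.001,0.0]
    - [0.001,-0.001,0.0]
  yaw: [0,0,0,0,0,0]
  fingers: [255,255,80,60,60,60]

```text
clock: 14.05
position: [506.4, -216.8, 53.1]
ee_rot: [-0.229, 0.937, 0.037, 0.262]
contact_force: [0.3, -0.2, 0.2]
gripper_width: 65.4
```

Run:
```python
from nst import *
s,M=info();print("g now",cur(s,M).round(1),"F nest",F.T@s['contact_force'], "T", F.T@s['wrist_torque'])
np.save('pose9.npy',np.r_[s['position'],s['ee_rot']])
im=get_image('wrist');cv2.imwrite('pics/w9.png',im)
cv2.imwrite('pics/w9c.png',cv2.resize(im[150:350,170:350],None,fx=3,fy=3,interpolation=cv2.INTER_CUBIC))
```

```text
t 14.05 j [-0.389  0.392 -0.376 -0.773 -0.533 -0.078] p [ 506.4 -216.8   53.1] tilt 30.67 tiltheading 21.8 xhead -151.6 ypitch -2.9 F [ 0.3 -0.2  0.2] w 65.4
g now [-17.8  -2.2  17.3] F nest [ 0.29509444 -0.32603378  0.08181611] T [ 0.09485054  0.97964142 -0.08374554]
```

View pics/w9c.png

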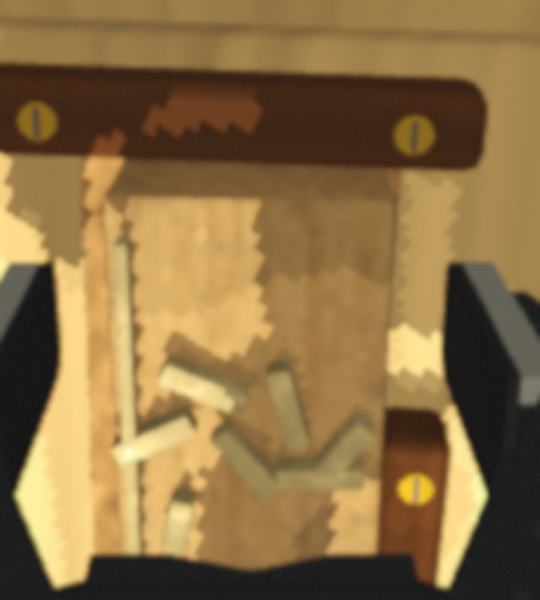

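Run:
```python
from nst import *
q=np.load('pose9.npy');c=cam("wrist",dict(position=q[:3],ee_rot=q[3:]))
for name,uv,z in (("block low",[[125,197],[393,198]],20.8),("block right",[[388,400]],20.8),("block left",[[100,400]],20.8),("ledge inner",[[0,152],[470,168]],10),("fence top in",[[388,560],[392,450]],10),("block bottom at ledge",[[110,190],[396,168]],10)):
    P=onplane(c,np.array(uv)/3+[170,150],o+F[:,2]*z,F[:,2]);print(name,((P-o)@F).round(1).tolist())
```

```text
block low [[-42.7, -21.8, 20.8], [-43.6, 19.0, 20.8]]
block right [[-8.3, 20.1, 20.8]]
block left [[-6.3, -27.4, 20.8]]
ledge inner [[-45.7, -44.6, 10.0], [-44.8, 32.4, 10.0]]
fence top in [[34.0, 23.1, 10.0], [9.5, 22.6, 10.0]]
block bottom at ledge [[-39.5, -26.5, 10.0], [-44.5, 20.5, 10.0]]
```

send_rows:
  translation:
    - [0,0,0]
    - [0,0,0]
    - [0,0,0]
    - [0,0,0]
    - [0.003,0.002,0]
    - [0.005,0.004,0]
    - [0.006,0.006,0]
  yaw: [0,0,0,0,0,0,0]
  fingers: [255,255,255,255,255,255,255]

```text
clock: 14.8
position: [505.8, -217.0, 53.5]
ee_rot: [-0.228, 0.936, 0.032, 0.267]
contact_force: [11.6, -2.4, 4.2]
gripper_width: 43.9
```

Run:
```python
from nst import *
s,M=info();print("g now",cur(s,M).round(1),"F nest",F.T@s['contact_force'], "T", F.T@s['wrist_torque'])
```

```text
t 14.8 j [-0.392  0.388 -0.382 -0.791 -0.519 -0.057] p [ 505.8 -217.    53.5] tilt 31.22 tiltheading 20.4 xhead -151.4 ypitch -3.6 F [11.6 -2.4  4.2] w 43.9
g now [-18.2  -2.   18. ] F nest [ 9.94315105 -7.58842049 -0.94228843] T [-1.94065914 -1.64734371 -0.12365942]
```

send_rows:
  translation:
    - [0.001,0.001,0.001]
    - [0.001,0.0,0.001]
    - [0.001,0.0,0]
    - [0.001,0.0,0]
    - [0.001,0.0,0]
  yaw: [0,0,0,0,0]
  fingers: [80,40,20,20,20]

```text
clock: 15.3
position: [504.5, -217.3, 52.6]
ee_rot: [-0.228, 0.936, 0.032, 0.267]
contact_force: [-0.0, -0.1, -0.7]
gripper_width: 78.8
```

Run:
```python
from nst import *
s,M=info();print("g now",cur(s,M).round(1),"F nest",F.T@s['contact_force'], "T", F.T@s['wrist_torque'])
print((F.T@M).round(3))
np.save('pose10.npy',np.r_[s['position'],s['ee_rot']])
im=get_image('wrist')
cv2.imwrite('pics/w10c.png',cv2.resize(im[150:350,170:350],None,fx=3,fy=3,interpolation=cv2.INTER_CUBIC))
```

```text
t 15.3 j [-0.394  0.389 -0.384 -0.793 -0.52  -0.054] p [ 504.5 -217.3   52.6] tilt 31.17 tiltheading 20.5 xhead -151.5 ypitch -3.55 F [-0.  -0.1 -0.7] w 78.8
g now [-19.8  -1.6  17.8] F nest [-0.38067555 -0.06945559 -0.55526208] T [ 0.09703668  1.00353219 -0.09504532]
[[-1.    -0.005  0.017]
 [-0.006  0.998 -0.069]
 [-0.016 -0.069 -0.998]]
```

View pics/w10c.png

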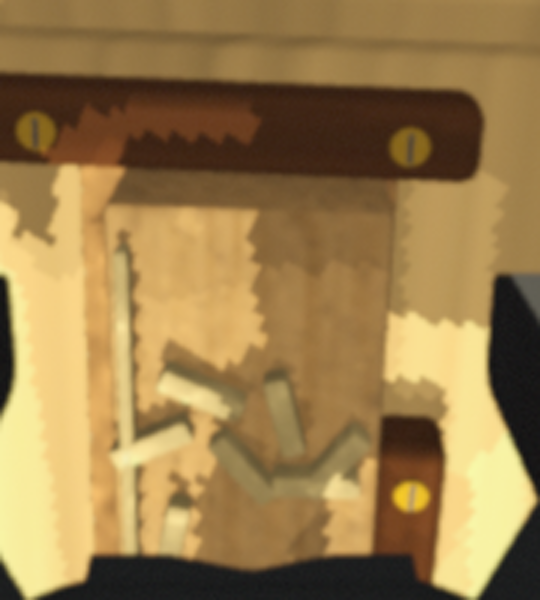

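send_rows:
  translation:
    - [0,0,-0.02]
    - [0,0,-0.05]
    - [0,0,-0.09]
    - [0.01,0,-0.13]
    - [0.01,0,-0.16]
    - [0.01,0,-0.16]
    - [0.01,0,-0.16]
  yaw: [0,0,0,0,0,0,0]
  fingers: [20,20,20,255,255,255,255]

```text
clock: 16.05
position: [419.3, -250.4, 184.9]
ee_rot: [-0.228, 0.936, 0.031, 0.268]
contact_force: [0.2, 0.3, 0.1]
gripper_width: 20.6
```

Run:
```python
from nst import *
s,M=info();print("TCP nest",(F.T@(s['position']-o)).round(1))
np.save('pose11.npy',np.r_[s['position'],s['ee_rot']])
im=get_image('wrist');cv2.imwrite('pics/w11.png',im)
for T in ([60,0,140],[80,0,132],[122,0,136],[161,0,130],[190,0,112],[205,0,85],[208,0,66]): print(T,todelta(M,o+F@np.array(T,float)-s['position']))
im=get_image('scene')
cv2.imwrite('pics/s11.png',cv2.resize(im[130:270,190:340],None,fx=5,fy=4.2,interpolation=cv2.INTER_CUBIC))
```

```text
t 16.05 j [-0.507  0.11  -0.396 -0.594 -0.782 -0.217] p [ 419.3 -250.4  184.9] tilt 31.25 tiltheading 20.4 xhead -151.5 ypitch -3.61 F [0.2 0.3 0.1] w 20.6
TCP nest [-32.1   8.7 166.8]
[60, 0, 140] [-0.0915 -0.0072  0.029 ]
[80, 0, 132] [-0.1114 -0.0067  0.0373]
[122, 0, 136] [-0.1534 -0.0072  0.034 ]
[161, 0, 130] [-0.1923 -0.0069  0.0407]
[190, 0, 112] [-0.221  -0.0058  0.0592]
[205, 0, 85] [-0.2355 -0.0039  0.0864]
[208, 0, 66] [-0.2382 -0.0026  0.1054]
```

View pics/w11.png

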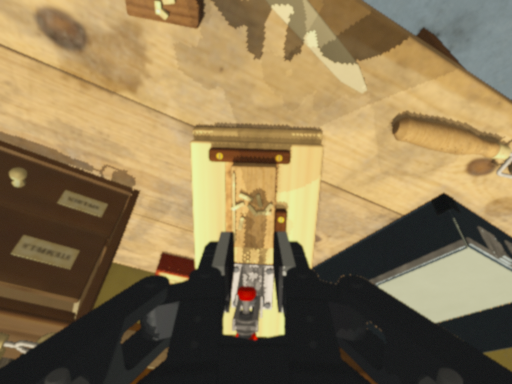

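View pics/s11.png

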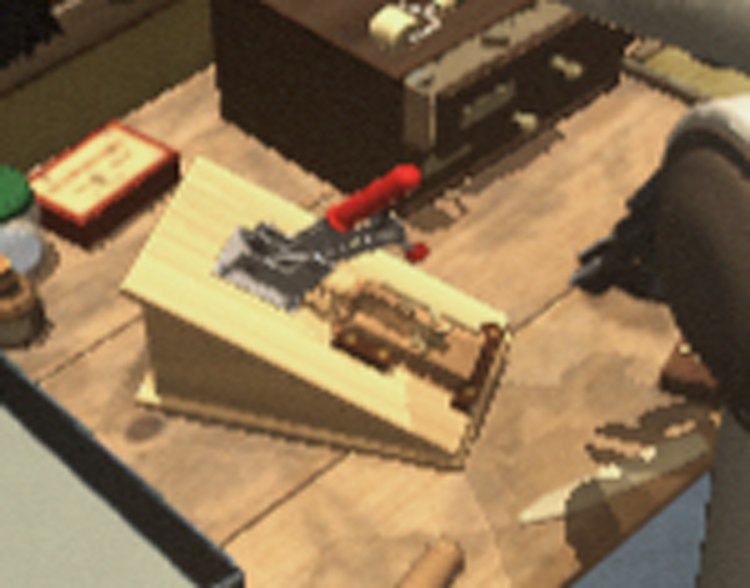

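Run:
```python
from nst import *
q=np.load('pose11.npy');c=cam("wrist",dict(position=q[:3],ee_rot=q[3:]))
print(proj(c,[o+F@np.array(p,float) for p in([95,0,165],[95,0,134],[0,22.5,20.8],[-45,0,20.8],[-45.5,36,10])]).round(1))
```

```text
[[240.4 417.8]
 [244.8 376.2]
 [277.  208.4]
 [255.4 165. ]
 [291.6 162.9]]
```

send_rows:
  translation:
    - [-0.03,-0.007,0.02]
    - [-0.06,-0.007,0.03]
    - [-0.09,-0.007,0.033]
    - [-0.105,-0.007,0.037]
    - [-0.12,-0.007,0.037]
    - [-0.135,-0.007,0.036]
    - [-0.15,-0.007,0.035]
    - [-0.16,-0.007,0.035]
    - [-0.17,-0.007,0.037]
  yaw: [0,0,0,0,0,0,0,0,0]
  fingers: [255,255,255,255,255,255,255,255,255]

```text
clock: 17.05
position: [568.7, -179.3, 238.3]
ee_rot: [-0.228, 0.936, 0.033, 0.265]
contact_force: [-1.5, -1.5, 1.8]
gripper_width: 0.2
```

Run:
```python
from nst import *
s,M=info();print("TCP nest",(F.T@(s['position']-o)).round(1),F.T@s['contact_force'])
for T in ([161,0,130],[178,0,122],[190,0,112],[198,0,100],[205,0,85],[208,0,66]): print(T,todelta(M,o+F@np.array(T,float)-s['position']))
im=get_image('scene')
cv2.imwrite('pics/s12.png',cv2.resize(im[130:270,190:340],None,fx=5,fy=4.2,interpolation=cv2.INTER_CUBIC))
im=get_image('wrist');cv2.imwrite('pics/w12.png',im)
```

```text
t 17.05 j [-0.197  0.177 -0.222 -0.416 -0.745 -0.649] p [ 568.7 -179.3  238.3] tilt 31.02 tiltheading 20.8 xhead -151.5 ypitch -3.37 F [-1.5 -1.5  1.8] w 0.2
TCP nest [137.8   0.9 130.4] [-0.84958711 -0.62048925  2.5374463 ]
[161, 0, 130] [-0.0232 -0.0009  0.0008]
[178, 0, 122] [-0.0401 -0.0005  0.009 ]
[190, 0, 112] [-0.0519  0.0002  0.0192]
[198, 0, 100] [-0.0598  0.0009  0.0313]
[205, 0, 85] [-0.0666  0.0019  0.0463]
[208, 0, 66] [-0.0693  0.0031  0.0653]
```

View pics/s12.png

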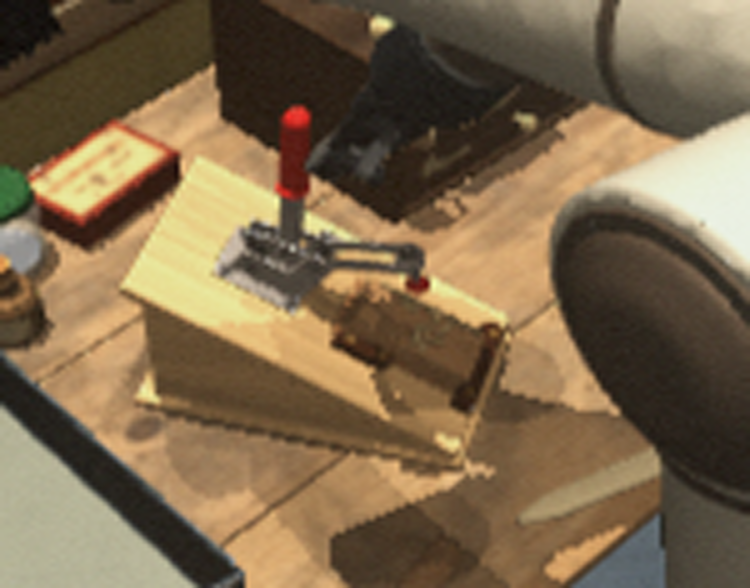

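View pics/w12.png

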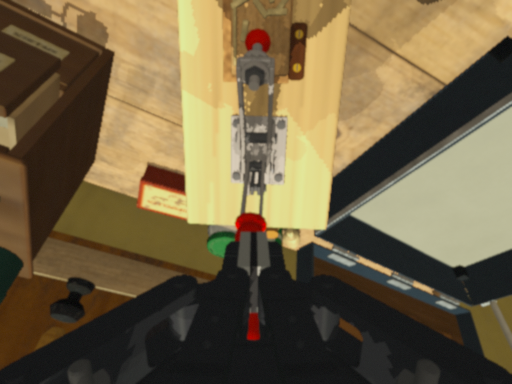

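send_rows:
  translation:
    - [-0.012,-0.001,0.0]
    - [-0.023,-0.001,0.001]
    - [-0.032,-0.001,0.005]
    - [-0.04,0,0.009]
    - [-0.046,0,0.014]
    - [-0.052,0,0.019]
    - [-0.056,0.001,0.025]
    - [-0.06,0.001,0.031]
  yaw: [0,0,0,0,0,0,0,0]
  fingers: [255,255,255,255,255,255,255,255]

```text
clock: 17.95
position: [629.3, -148.0, 242.8]
ee_rot: [-0.228, 0.936, 0.033, 0.266]
contact_force: [-1.8, -2.1, 0.7]
gripper_width: 0.0
```

Run:
```python
from nst import *
s,M=info();print("TCP nest",(F.T@(s['position']-o)).round(1),F.T@s['contact_force'])
for T in ([198,0,100],[205,0,85],[208,0,66],[210,0,60]): print(T,todelta(M,o+F@np.array(T,float)-s['position']))
im=get_image('scene')
cv2.imwrite('pics/s13.png',cv2.resize(im[130:270,190:340],None,fx=5,fy=4.2,interpolation=cv2.INTER_CUBIC))
```

```text
t 17.95 j [-0.107  0.242 -0.145 -0.36  -0.723 -0.77 ] p [ 629.3 -148.   242.8] tilt 31.07 tiltheading 20.8 xhead -151.5 ypitch -3.43 F [-1.8 -2.1  0.7] w 0.0
TCP nest [ 1.991e+02 -1.000e-01  1.001e+02] [-1.84290894 -0.97350446  1.90929191]
[198, 0, 100] [0.0011 0.0001 0.0001]
[205, 0, 85] [-0.0057  0.0011  0.0152]
[208, 0, 66] [-0.0084  0.0023  0.0342]
[210, 0, 60] [-0.0103  0.0027  0.0402]
```

View pics/s13.png

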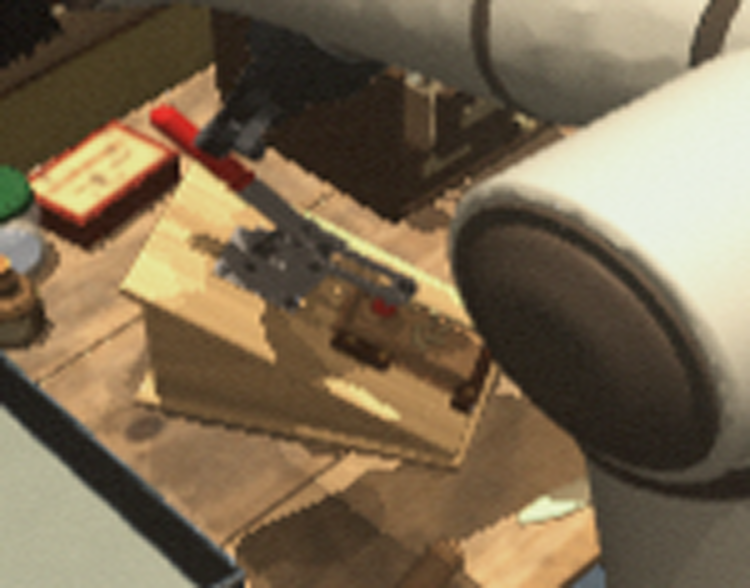

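Foot is just above the block. Now press down through dead centre.

send_rows:
  translation:
    - [-0.003,0.001,0.008]
    - [-0.006,0.001,0.015]
    - [-0.007,0.002,0.021]
    - [-0.008,0.002,0.027]
    - [-0.009,0.002,0.033]
    - [-0.01,0.002,0.038]
  yaw: [0,0,0,0,0,0]
  fingers: [255,255,255,255,255,255]

```text
clock: 18.6
position: [653.6, -135.0, 214.9]
ee_rot: [-0.229, 0.936, 0.033, 0.264]
contact_force: [-11.6, -0.4, 10.0]
gripper_width: 0.1
```

Run:
```python
from nst import *
s,M=info();print("TCP nest",(F.T@(s['position']-o)).round(1),F.T@s['contact_force'])
im=get_image('scene')
cv2.imwrite('pics/s14.png',cv2.resize(im[130:270,190:340],None,fx=5,fy=4.2,interpolation=cv2.INTER_CUBIC))
```

```text
t 18.6 j [-0.078  0.298 -0.14  -0.363 -0.669 -0.78 ] p [ 653.6 -135.   214.9] tilt 30.91 tiltheading 20.9 xhead -151.4 ypitch -3.36 F [-11.6  -0.4  10. ] w 0.1
TCP nest [ 2.09e+02 -1.00e-01  6.23e+01] [-3.99375272  5.14917513 13.87765883]
```

View pics/s14.png

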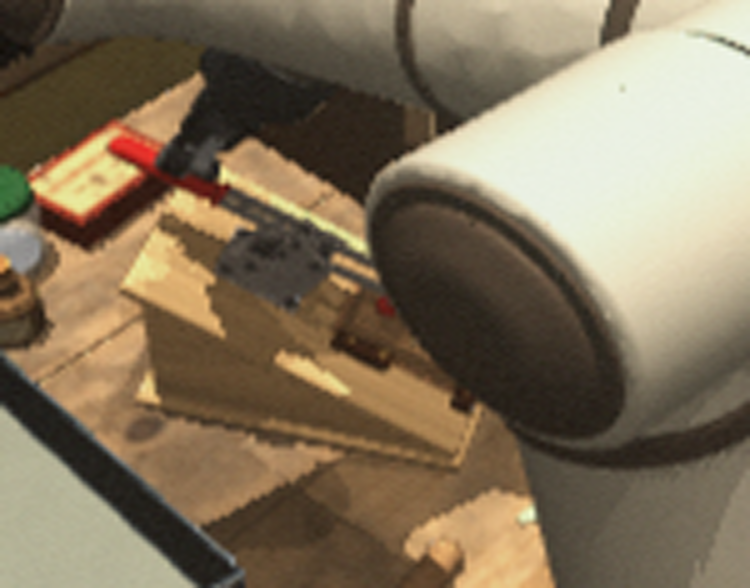

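send_rows:
  translation:
    - [0,0,0.004]
    - [0,0,0.008]
    - [0,0,0.008]
  yaw: [0,0,0]
  fingers: [255,255,255]

```text
clock: 18.95
position: [656.7, -133.7, 209.5]
ee_rot: [-0.229, 0.936, 0.033, 0.264]
contact_force: [-11.1, -0.5, 11.9]
gripper_width: -0.1
```

Run:
```python
from nst import *
s,M=info();print("TCP nest",(F.T@(s['position']-o)).round(1),F.T@s['contact_force'])
```

```text
t 18.95 j [-0.075  0.308 -0.14  -0.366 -0.66  -0.777] p [ 656.7 -133.7  209.5] tilt 30.9 tiltheading 21.0 xhead -151.4 ypitch -3.37 F [-11.1  -0.5  11.9] w -0.1
TCP nest [209.2  -0.4  55.9] [-2.72720707  4.78518734 15.32744403]
```

send_rows:
  translation:
    - [0,0,0.004]
    - [0,0,0.008]
    - [0,0,0.011]
    - [0,0,0.011]
  yaw: [0,0,0,0]
  fingers: [255,255,255,255]

```text
clock: 19.35
position: [660.9, -131.4, 201.0]
ee_rot: [-0.23, 0.936, 0.034, 0.264]
contact_force: [-7.7, 0.5, 7.2]
gripper_width: 0.1
```

Run:
```python
from nst import *
s,M=info();print("TCP nest",(F.T@(s['position']-o)).round(1),F.T@s['contact_force'])
im=get_image('scene')
cv2.imwrite('pics/s15.png',cv2.resize(im[130:270,190:340],None,fx=5,fy=4.2,interpolation=cv2.INTER_CUBIC))
```

```text
t 19.35 j [-0.071  0.322 -0.14  -0.371 -0.647 -0.773] p [ 660.9 -131.4  201. ] tilt 30.84 tiltheading 21.1 xhead -151.4 ypitch -3.32 F [-7.7  0.5  7.2] w 0.1
TCP nest [209.   -0.4  46.1] [-2.10499176  4.05923666  9.54636682]
```

View pics/s15.png

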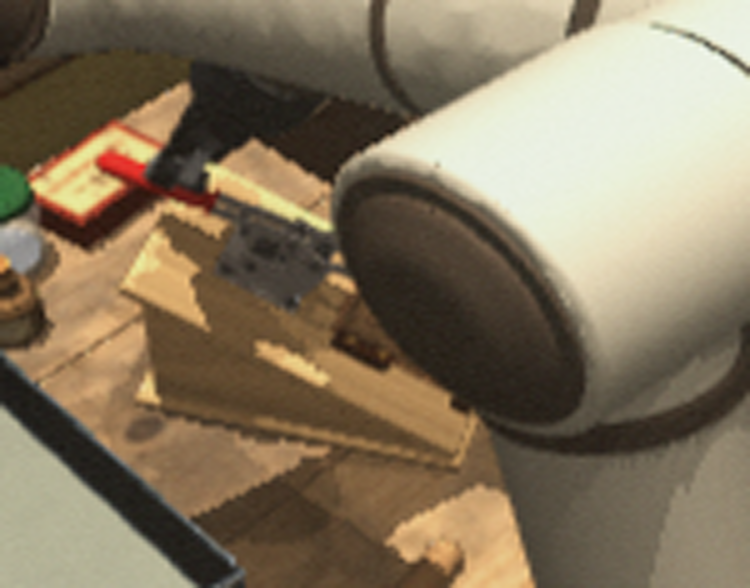

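Run:
```python
from nst import *
im=get_image('wrist');cv2.imwrite('pics/w15.png',im)
im=get_image('top');cv2.imwrite('pics/t15.png',cv2.resize(im[120:250,180:320],None,fx=4.5,fy=4.5,interpolation=cv2.INTER_CUBIC))
```

```text
(no output)
```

View pics/w15.png

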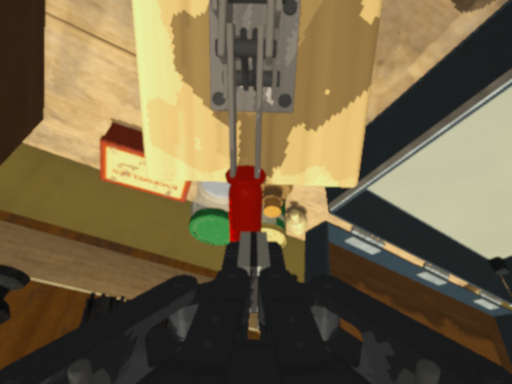

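View pics/t15.png

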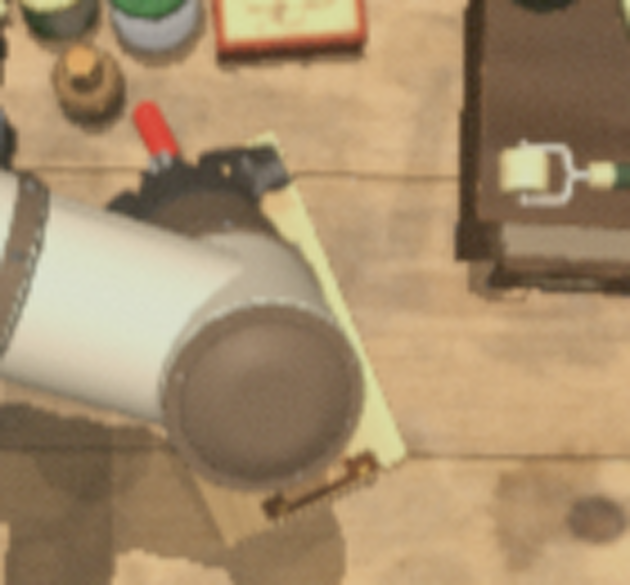

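send_rows:
  translation:
    - [0,-0.002,0.003]
    - [0,-0.002,0.006]
    - [0,-0.002,0.006]
  yaw: [0,0,0]
  fingers: [255,255,255]

```text
clock: 19.8
position: [664.3, -131.5, 196.4]
ee_rot: [-0.23, 0.936, 0.034, 0.264]
contact_force: [-4.3, 2.2, 3.6]
gripper_width: -0.2
```

Run:
```python
from nst import *
s,M=info();print("TCP nest",(F.T@(s['position']-o)).round(1),F.T@s['contact_force'])
im=get_image('wrist');cv2.imwrite('pics/w16.png',im)
```

```text
t 19.8 j [-0.072  0.332 -0.136 -0.376 -0.642 -0.767] p [ 664.3 -131.5  196.4] tilt 30.84 tiltheading 21.2 xhead -151.4 ypitch -3.26 F [-4.3  2.2  3.6] w -0.2
TCP nest [209.3  -2.   40.7] [-0.65121432  3.96449721  4.4856235 ]
```

View pics/w16.png

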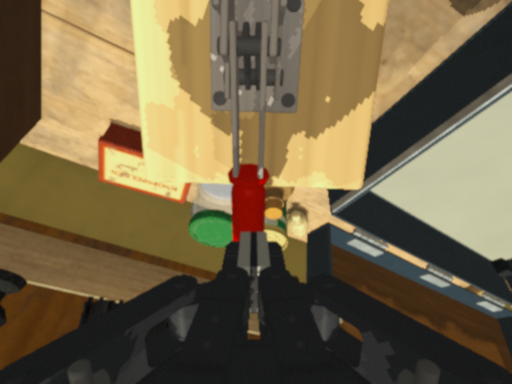

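Run:
```python
from nst import *
s=read_state();c=cam("wrist",s)
# locked, dead centre, and grip at (201,106) theta 58
def pts(gx,gz,th):
    d=np.array([np.sin(th),0,np.cos(th)]);g=np.array([gx,0,gz]);return [g-37.5*d,g,g+31*d]
t=cam("top");sc=cam("scene")
for nm,a in(("lock",(213,60,np.radians(94.5))),("dead",(211,77,np.radians(80))),("58",(201,106,np.radians(58)))):
    X=[o+F@p for p in pts(*a)];print(nm,"wrist",proj(c,X).round().tolist(),"top",((proj(t,X)-[180,120])*4.5).round().tolist(),"scene",((proj(sc,X)-[190,130])*[5,4.2]).round().tolist())
X=[o+F@np.array(p) for p in ([77,22,0],[139,22,0],[139,-22,0])];print(proj(c,X).round())
X=[s['position']];print("tcp",proj(c,X),((proj(t,X)-[180,120])*4.5).round().tolist(),((proj(sc,X)-[190,130])*[5,4.2]).round().tolist())
im=get_image('scene')
cv2.imwrite('pics/s16.png',cv2.resize(im[130:270,190:340],None,fx=5,fy=4.2,interpolation=cv2.INTER_CUBIC))
im=get_image('top');cv2.imwrite('pics/t16.png',cv2.resize(im[120:250,180:320],None,fx=4.5,fy=4.5,interpolation=cv2.INTER_CUBIC))
```

```text
lock wrist [[257.0, 205.0], [256.0, 277.0], [256.0, 327.0]] top [[192.0, 222.0], [165.0, 166.0], [142.0, 118.0]] scene [[214.0, 188.0], [159.0, 164.0], [114.0, 144.0]]
dead wrist [[256.0, 207.0], [254.0, 297.0], [253.0, 365.0]] top [[195.0, 228.0], [171.0, 175.0], [151.0, 131.0]] scene [[222.0, 184.0], [174.0, 153.0], [133.0, 127.0]]
58 wrist [[254.0, 210.0], [249.0, 329.0], [244.0, 446.0]] top [[204.0, 242.0], [187.0, 203.0], [173.0, 169.0]] scene [[240.0, 176.0], [208.0, 139.0], [182.0, 107.0]]
[[307. -14.]
 [301. 110.]
 [226. 109.]]
tcp [[254.24173485 250.14763098]] [[165.0, 162.0]] [[153.0, 178.0]]
```

View pics/s16.png

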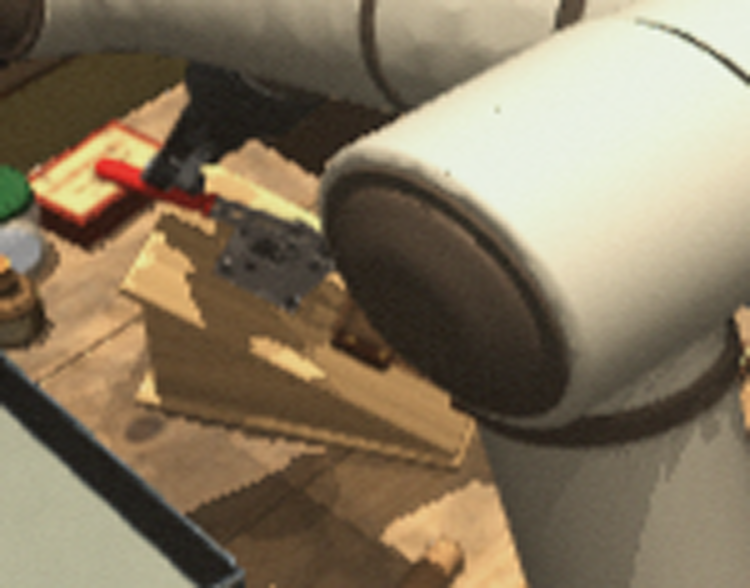

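View pics/t16.png

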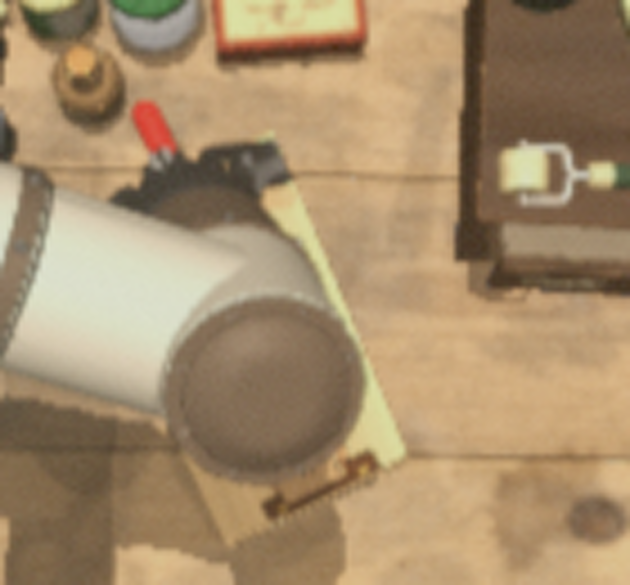

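send_rows:
  translation:
    - [0,0,-0.02]
    - [0,0,-0.05]
    - [0,0,-0.08]
    - [0,0,-0.08]
  yaw: [0,0,0,0]
  fingers: [255,255,255,255]

```text
clock: 20.35
position: [627.5, -148.2, 270.2]
ee_rot: [-0.23, 0.935, 0.031, 0.268]
contact_force: [1.0, 0.0, 0.4]
gripper_width: 0.0
```

Run:
```python
from nst import *
s,M=info();print("TCP nest",(F.T@(s['position']-o)).round(1),F.T@s['contact_force'])
im=get_image('scene')
cv2.imwrite('pics/s17.png',cv2.resize(im[130:270,190:340],None,fx=5,fy=4.2,interpolation=cv2.INTER_CUBIC))
im=get_image('wrist');cv2.imwrite('pics/w17.png',im)
```

```text
t 20.35 j [-0.105  0.214 -0.119 -0.34  -0.77  -0.795] p [ 627.5 -148.2  270.2] tilt 31.29 tiltheading 20.5 xhead -151.2 ypitch -3.69 F [1.  0.  0.4] w 0.0
TCP nest [211.3   0.6 124.7] [ 0.9751036  -0.45158294 -0.09048924]
```

View pics/s17.png

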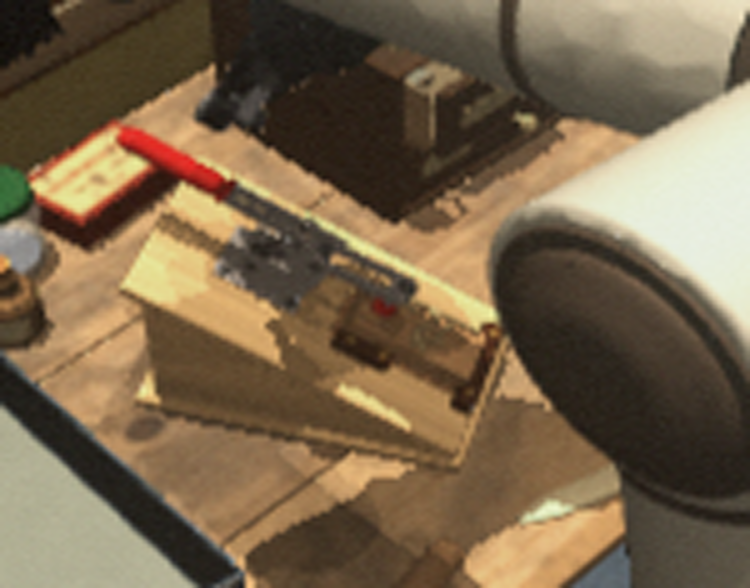

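View pics/w17.png

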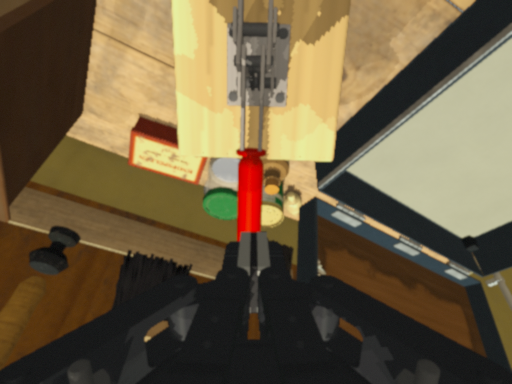

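Run:
```python
from nst import *
s=read_state();c=cam("wrist",s);sc=cam("scene")
X=tri(c,[[251,154]],sc,[[230/5+190,190/4.2+130]]);print("collar",((X-o)@F).round(1))
for cc,uv in ((c,[[251,154]]),(sc,[[230/5+190,190/4.2+130],[122/5+190,133/4.2+130]])):
    P=onplane(cc,uv,o,F[:,1]);print(((P-o)@F).round(1).tolist())
im=get_image('scene')
cv2.imwrite('pics/s18.png',cv2.resize(im[155:225,205:285],None,fx=9,fy=8,interpolation=cv2.INTER_CUBIC))
```

```text
collar [[166.9  -3.3  65.2]]
[[157.9, -0.0, 118.4]]
[[167.2, 0.0, 68.7], [244.4, 0.0, 71.6]]
```

View pics/s18.png

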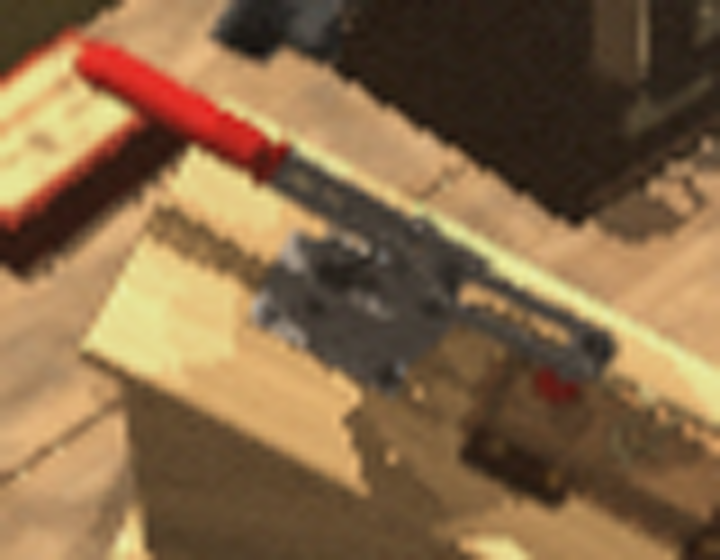

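send_rows:
  translation:
    - [0,-0.02,-0.04]
    - [0.03,-0.05,-0.07]
    - [0.061,-0.09,-0.1]
    - [0.09,-0.12,-0.1]
    - [0.12,-0.12,-0.1]
    - [0.12,-0.12,-0.1]
  yaw: [0,0,0,0,0,0]
  fingers: [255,255,255,255,255,255]

```text
clock: 21.1
position: [539.1, -323.5, 290.9]
ee_rot: [-0.227, 0.938, 0.036, 0.261]
contact_force: [-0.3, 0.0, -0.5]
gripper_width: 0.3
```

Run:
```python
from nst import *
s,M=info();print("TCP nest",(F.T@(s['position']-o)).round(1))
np.save('pose19.npy',np.r_[s['position'],s['ee_rot']])
im=get_image('wrist');cv2.imwrite('pics/w19.png',im)
im=get_image('top');cv2.imwrite('pics/t19.png',cv2.resize(im[140:250,190:290],None,fx=5.4,fy=5.4,interpolation=cv2.INTER_CUBIC))
im=get_image('scene');cv2.imwrite('pics/s19.png',cv2.resize(im[155:225,205:285],None,fx=9,fy=8,interpolation=cv2.INTER_CUBIC))
```

```text
t 21.1 j [-0.499  0.241  0.023 -0.469 -1.041 -0.421] p [ 539.1 -323.5  290.9] tilt 30.56 tiltheading 21.5 xhead -151.9 ypitch -2.87 F [-0.3  0.  -0.5] w 0.3
TCP nest [  82.5 -112.3  223. ]
```

View pics/w19.png

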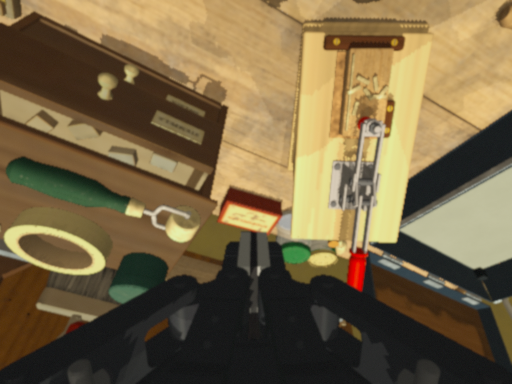

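View pics/t19.png

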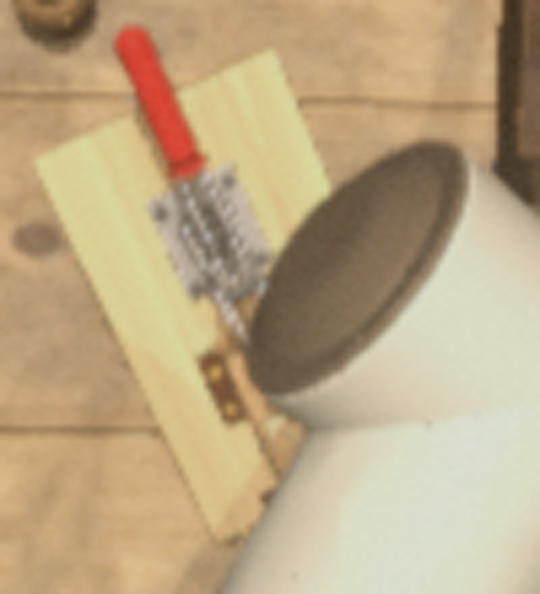

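View pics/s19.png

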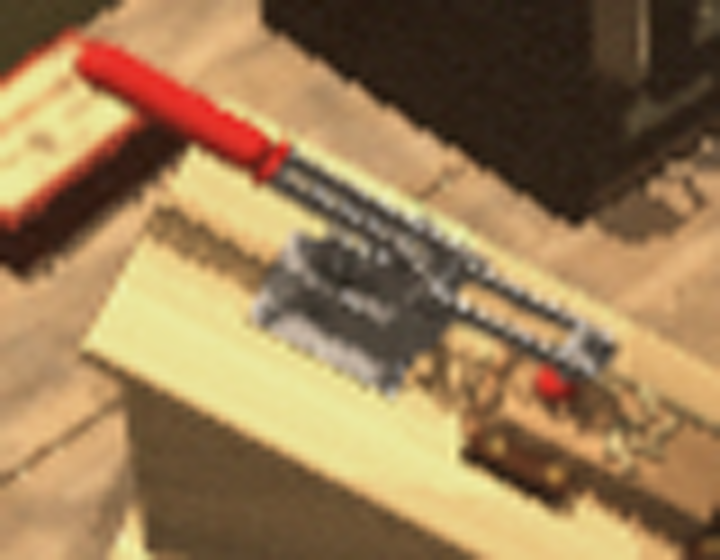

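Run:
```python
from nst import *
t=cam("top");sc=cam("scene");c=cam("wrist",dict(position=np.load('pose19.npy')[:3],ee_rot=np.load('pose19.npy')[3:]))
tp=np.array([[187,165],[130,38]])/5.4+[190,140]; sp=np.array([[270,158],[86,57]])/[9,8]+[205,155]
X=tri(t,tp,sc,sp);print("collar,end top+scene",((X-o)@F).round(1).tolist(),"reproj",(proj(t,X)-tp).round(2).tolist())
X=tri(c,[[357,255]],sc,sp[:1]);print("collar wrist+scene",((X-o)@F).round(1).tolist(),(proj(c,X)-[[357,255]]).round(2).tolist())
X=tri(c,[[357,255]],t,tp[:1]);print("collar wrist+top",((X-o)@F).round(1).tolist(),(proj(c,X)-[[357,255]]).round(2).tolist())
im=cv2.imread('pics/w19.png')
cv2.imwrite('pics/w19c.png',cv2.resize(im[20:150,300:430],None,fx=4.6,fy=4.6,interpolation=cv2.INTER_CUBIC))
```

```text
collar,end top+scene [[170.0, -3.5, 64.0], [241.9, -4.5, 65.3]] reproj [[0.08, 0.11], [-0.21, -0.29]]
collar wrist+scene [[170.1, -5.7, 62.5]] [[0.89, -1.42]]
collar wrist+top [[170.7, -4.8, 63.1]] [[1.8, -0.68]]
```

View pics/w19c.png

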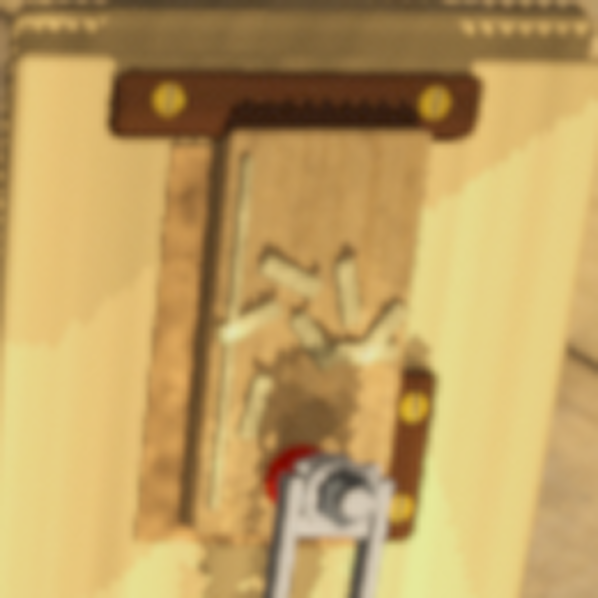

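Run:
```python
from h import *
info(); print(job_done())
```

```text
t 21.25 j [-0.493  0.239  0.027 -0.468 -1.041 -0.423] p [ 542.1 -321.5  294.8] tilt 30.79 tiltheading 21.3 xhead -151.4 ypitch -3.21 F [1.3 0.1 0.2] w -0.4
the job is handed in; nothing more can be done
None
```

The block is lying brass side up, lengthwise and flat on the cork, and the toggle clamp is locked on it. I handed the job in at 21.25 s with the robot touching nothing.

**How I did it:**
- **Tilt:** The moves have no tilt of their own, so I asked for poses just out of reach in short steps until the tool leaned about 30° towards the slope.
- **Placing:** I gripped the block slightly below its middle and pressed it down on the slope so it turned flat in the jaws. I then pushed it against the ledge and the fence. I released it once, gripped and pushed again to be sure it was seated, then let go.
- **Clamping:** I pushed the red handle back over dead centre with the closed fingertips and moved away.

**Last checks:**
- **Block:** In the last wrist picture it sits against the ledge and the fence, with the red foot on it. The second push of 6 mm moved it less than 0.5 mm.
- **Handle:** It looked the same in pictures taken about 0.7 s apart after I let go. The near end of the red grip measured 63–64 mm above the slope, against about 63 mm worked out for locked. I judged it locked from this; I could not read the joint itself.

**What did not agree:**
- **Handle push:** It gave way about 20 mm further than I expected at 15 N or less, then came back to the locked position when I let go.
- **Position errors:** After the first release, the picture measurements suggested a 1–3 mm gap at the fence and ledge, but the second push did not bear this out. My measured position of the rest also looks about 3–5 mm off, both along and across the slope.
- **Pressing force:** It briefly reached about 69 N while the block was being flattened, below the 120 N wrist limit.
- **Other objects:** I steered clear of them and saw no contact, but did not measure their positions again at the end.

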